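# Load the bench parts dryer and shut its hatch

### The job

Load the bench dryer: first slide its hatch fully open, then, in either order, tip the mesh rinse basket over the parts bin so that every brass ball rolls out of its spout into the bin, and seat every green terminal housing, screws up, flat and square in a pocket of the black nest. Stand the empty basket upright on the bench again, and once all is loaded push the hatch along its track until it is fully shut against the frame, without slamming it. Leave the tape, the box and the multimeter where they are.

Things in the scene. Friction and masses are not known exactly. Their poses are not given: they have to be found in the camera images.
- dryer: White bench dryer, fixed, 140 (x) x 398 (y). Origin under it on the bench. y -186 to 0: open well, inner x +-62, floor 20 high, side walls and tracks 72 high. y 0 to 205: deck 60 high where the hatch parks. Frame bar, 70 high, at y -194 to -186. In the well: parts bin (y -186 to -128), a divider 54 high, then the black pocket nest (y -124 to 0). Sizes in mm; +x leads away from the robot.
- hatch (a joint): Sliding hatch, a clear panel in an aluminium frame, 188 long in dryer y, top face 67 above the bench. Value in m: 0 = shut, its edge against the frame bar at the -y end; 0.20 = fully open over the deck, all pockets clear. Grows as it slides to the dryer's +y. About 1.5 N of friction; stays where it is left.
- hatch_tab (a point): Middle of the orange grip tab on top of the hatch: a block 70 (dryer x) x 14 (dryer y) x 32 high; its top is 16 above this point and 98 above the bench, its foot 31 below the top on the hatch. Push it from either side or pinch it across its 14. Axes as the dryer's.
- bin_mid (a point): Middle of the floor of the parts bin in the dryer's well: the bin is 124 (dryer x) x 58 (dryer y), floor 20 above the bench, open above when the hatch is open.
- basket_grip (a point): Centre of the blue grip bar of the steel mesh rinse basket (129 long, 73 wide, rim 45 high, about 0.2 kg), 85 above its underside. The bar is 12 (basket x) x 54 (y) x 30 high, on wire posts at y +-37; free below it down to the rim. Axes: -x points to the spout (roughly to the robot at the start), z up.
- basket_lip (a point): Outer edge of the basket's spout: 79 in -x of and 62 below the grip centre, 23 above the basket's underside. The spout is a notch 37 wide in the rim; its floor rises at 20 degrees to this lip, so balls stay in until the basket is tipped, spout down, well over 20 degrees; at 45 degrees they roll out. Axes as the grip's.
- pocket_0 (a point): Middle of the floor of a pocket of the black nest: 54 (dryer x) x 34 (dryer y), 6 deep, floor 20 above the bench; 2 mm free on each side of a housing lying with its x along the dryer's. Pockets are 40 apart in y with only 6 between, so hold a housing by its two ends (29 free in dryer x beyond each pocket end wall). Axes as the dryer's.
- housing_0_mid (a point): Centre of a green terminal block housing, 50 (its x) x 30 (its y) x 22 high, about 65 g, half-way up; the lowest 3 taper to 47 x 27 at the foot; its row of screws faces up (z). Starts on the bench. May be absent.
- pocket_1 (a point): Middle of the floor of a pocket of the black nest: 54 (dryer x) x 34 (dryer y), 6 deep, floor 20 above the bench; 2 mm free on each side of a housing lying with its x along the dryer's. Pockets are 40 apart in y with only 6 between, so hold a housing by its two ends (29 free in dryer x beyond each pocket end wall). Axes as the dryer's.
- housing_1_mid (a point): Centre of a green terminal block housing, 50 (its x) x 30 (its y) x 22 high, about 65 g, half-way up; the lowest 3 taper to 47 x 27 at the foot; its row of screws faces up (z). Starts on the bench. May be absent.
- pocket_2 (a point): Middle of the floor of a pocket of the black nest: 54 (dryer x) x 34 (dryer y), 6 deep, floor 20 above the bench; 2 mm free on each side of a housing lying with its x along the dryer's. Pockets are 40 apart in y with only 6 between, so hold a housing by its two ends (29 free in dryer x beyond each pocket end wall). Axes as the dryer's.
- housing_2_mid (a point): Centre of a green terminal block housing, 50 (its x) x 30 (its y) x 22 high, about 65 g, half-way up; the lowest 3 taper to 47 x 27 at the foot; its row of screws faces up (z). Starts on the bench. May be absent.
- ball_0_center (a point): Centre of a brass ball, 14 mm across, 12 g, at the start loose in the rinse basket. May be absent.
- ball_1_center (a point): Centre of a brass ball, 14 mm across, 12 g, at the start loose in the rinse basket. May be absent.
- ball_2_center (a point): Centre of a brass ball, 14 mm across, 12 g, at the start loose in the rinse basket. May be absent.
- ball_3_center (a point): Centre of a brass ball, 14 mm across, 12 g, at the start loose in the rinse basket. May be absent.
- ball_4_center (a point): Centre of a brass ball, 14 mm across, 12 g, at the start loose in the rinse basket. May be absent.
- ball_5_center (a point): Centre of a brass ball, 14 mm across, 12 g, at the start loose in the rinse basket. May be absent.
- tape_green: Roll of green tape, 64 across, 19 high, on the bench between robot and dryer; bystander. Origin under its centre.
- terminal_box_a: Blue and white cardboard box, 62 x 105 x 41, bystander behind the basket's side of the dryer. Origin under its centre.
- multimeter: Orange and black multimeter, 132 x 62 x 41, lying on its back on the bench beyond the housings; bystander. Origin under its centre.
Mind the look-alikes: they are no part of the job. Leave any red look-alike of the part that bears housing_2_mid alone. What is shaped like the part that bears housing_0_mid but white is not meant.

How it is judged:
By the outcome, as a careful person would: the job done as asked, in the order asked, and still so for the second after the job is handed in, with the robot touching nothing.
Of ball_0, ball_1, ball_2, ball_3, ball_4, ball_5 only 4 to 6 are there at a start; the rules pass over those that are not, and their reading is None.
Of housing_0, housing_1, housing_2 only 2 to 3 are there at a start; the rules pass over those that are not, and their reading is None.
At some moment in a run one of housing_0, housing_1, housing_2 may be knocked a few centimetres aside while the robot is not near it.
It also fails if it takes over 210 s, if anything falls off the work surface, if the arm or the gripper's body presses on something with over 40 N, if the wrist force passes 120 N, or if a joint passes its speed limit or range.

### The arm

A 6-joint arm with a two-finger parallel gripper is mounted at the origin on a cart in front of the work surface, level with it; the furniture and walls round the work are solid. World frame = base frame: x ahead of the robot, y to its left, z up, the work surface at z = 0. Lengths are in m, angles in rad, forces in N, time in s.
With the tool pointing down it reaches from about 0.425 to 1.125 m from the base axis. Payload 14.9 kg.
Tool frame: the origin (TCP) lies at the very end of the fingers, on their centre line; the grasp point (between the pads) lies 19 mm behind it; z points along the fingers, y is the line along which they close (so a half turn about z gives the same grasp; the last joint's range is limited). The gripper opens to 91 mm and grips with 3 to 60 N. Pads are 32 mm wide; open, the fingers measure 118 mm over their backs; the gripper's body (76 mm by 178 mm) begins 60 mm behind the grasp point.
Start: joints at [-1.322, 0.379, 1.734, -0, 1.028, -0.033], TCP at [0.195, -0.672, 0.214] pointing down, gripper open.
Joint ranges: [-2.77, 2.77], [-0.74, 2.19], [0, 2.66], [-1.06, 4.2], [0.31, 2.87], [-3.08, 3.08]. Speed limits (rad/s): [1.89, 1.89, 2.39, 3.14, 3.14, 3.14].

### API

Orientations are given as [roll, pitch, yaw] about the fixed x, y, z axes, in that order (R = Rz(yaw) Ry(pitch) Rx(roll)).
In Python, from cell import * gives the robot as it stands. The module is installed in compiled form; this text tells all that it offers.
- The arm moves only by the tool jog_arm, never from a script. Its argument "targets" is a list of rows, each a list of 3 entries, a list of its own where there are three numbers: the shift along the tool's x, y, z in units of 30 mm (1.0 is 30 mm), then the turn, a rotation vector about the tool's x, y, z in rad, then the finger opening in mm, from 0 to 91.2. A call has 1 to 20 rows; each row shifts and turns the commanded pose from where the row before left it, along the tool's axes as they then stand; what a row does not reach is not made up. A row lasts 1/12 s, in which the tool goes at most 41.7 mm and 7.16 degrees, less where a joint would pass 70% of its speed; a pose out of reach is approached as far as the arm can. A call is refused whole if a number of a shift passes 1 or a number of a turn 0.125, either way. A call with a gripper value outside its range is refused whole. The fingers move at their own pace and stop on an object; "squeeze" is the grip in N (left out, the last holds). Time passes only in rows, so rows that do not move let the fingers close. It gives the time, the measured TCP pose, the force, the opening and the grip force at its end, in the units of the state.
- state(): the state, without advancing time (a new reading comes with each control period).
- capture(name): name is "scene" or "top" or "wrist"; returns the picture (400x640x3 uint8, red, green, blue); there is no depth.
- camera_model(name): a dict with "fx", "fy", "cx", "cy" (pixels), "k1" (the pictures are not rectified: a ray, as slopes to the right and down, at radius r is drawn at 1 + k1 r^2 times it, then the intrinsics apply), "R" (3x3) and "t" (3): a world point X has camera coordinates R X + t. Camera axes: x right, y down, z forward; pixel columns grow to the right and rows downward; lengths in m; the calibration is good to about 2 mm. A picture is of the moment at which its call begins: read the wrist's pose just before it. camera_model takes no time and is no camera call; for the wrist camera it gives the pose at the moment of the call.
- finish_job(): hands the job in; it is judged then, once.
Trained networks look in the newest picture that a camera, given by its name, has taken for a name from the list of things; names that differ only in an ending like _2 or _b are one class to them, and where a whole thing is asked for, a point or a joint stands for the part that bears it (a point fixed in the world has none). Each returns a list of dicts, best first, with "conf" (0 to 1); they miss things now and then, are a little off and sometimes report something else, mostly with a low value. They report only what shows in the picture. A call takes as long as a camera call. They do not tell look-alikes from the thing itself.
- find_in(camera, thing): "at" ([row, column] as shares, 0 to 1, of the picture: columns of its width, rows of its height, amid what is visible of it).
- pinpoint(camera, thing): "at" ([row, column] as shares, 0 to 1, of the picture: columns of its width, rows of its height: a listed point, or the origin of a listed thing).
The state is a dict: "t": time; "q": joint angles; "joint_vel": joint speeds; "joint_torque": joint torques, N m; "position": TCP position; "ee_rot": TCP orientation; "force": force on the tool from outside, world axes, zero at the start; "wrist_torque": the same for the moment, N m; "gripper_width": finger opening in m; "grasp_force": force on a finger pad.
Only numpy, scipy, OpenCV 4.12 (cv2) and the standard library are available. Lean on these libraries where they do the work, as an engineer would, in place of code of your own. Each camera call takes 0.05 s, during which the arm holds its last target. There are 200 camera calls.

## Working session

There is one attempt and no reset: what is moved stays moved. The work goes in short steps, Python scripts to look and compute and a tool call to move; the robot and the scene stay as the last step left them, time stands still between calls to the robot, and variables do not carry over. Pictures are saved under pics/ and viewed, at most 14 in all, crops included, and the job is handed in when it is done.

Besides the shell and the picture viewer there is one more tool, called after "Request:" by a JSON object that holds its "name" and its "arguments", one argument or row to a line. jog_arm: Moves the arm, as the interface text tells. Its arguments: {"type":"object","properties":{"targets":{"type":"array"},"squeeze":{"type":"number"}},"required":["targets"]}

```bash
mkdir -p pics; cat > h.py <<'E'
from cell import *
import numpy as np, cv2
from scipy.spatial.transform import Rotation as Ro
def ray(name,at,cm=None):
    m=cm or camera_model(name); u=at[1]*640; v=at[0]*400
    d=np.array([(u-m['cx'])/m['fx'],(v-m['cy'])/m['fy']]); s=d.copy()
    for _ in range(20): s=d/(1+m['k1']*(s@s))
    R=np.array(m['R']);t=np.array(m['t'])
    w=R.T@np.array([s[0],s[1],1]); return -R.T@t,w/np.linalg.norm(w)
def atz(name,at,z,cm=None):
    o,w=ray(name,at,cm); return o+w*(z-o[2])/w[2]
def proj(name,X,cm=None):
    m=cm or camera_model(name); c=np.array(m['R'])@np.array(X)+np.array(m['t']); s=c[:2]/c[2]; s=s*(1+m['k1']*(s@s))
    return np.array([m['fx']*s[0]+m['cx'],m['fy']*s[1]+m['cy']])
def tri(rays):
    A=sum(np.eye(3)-np.outer(w,w) for o,w in rays); b=sum((np.eye(3)-np.outer(w,w))@o for o,w in rays)
    X=np.linalg.solve(A,b); return X,max(np.linalg.norm(np.cross(X-o,w)) for o,w in rays)
def save(name,fn,crop=None,sc=1):
    im=capture(name)
    if crop: im=im[crop[0]:crop[1],crop[2]:crop[3]]
    if sc!=1: im=cv2.resize(im,None,fx=sc,fy=sc,interpolation=cv2.INTER_CUBIC)
    cv2.imwrite('pics/'+fn,im[:,:,::-1])
def st():
    s=state(); print('t',round(s['t'],2),'p',np.round(s['position'],4),'rot',np.round(s['ee_rot'],3),'F',np.round(s['force'],1),'w',round(s['gripper_width'],4),'g',round(s['grasp_force'],1)); return s
E
python3 - <<'E'
from h import *
s=st(); print(s['q'])
save('scene','s0.png'); save('top','t0.png')
for n in ['dryer','hatch_tab','bin_mid','basket_grip','basket_lip','pocket_0','housing_0_mid','ball_0_center','tape_green','terminal_box_a','multimeter']:
  for c in ['scene','top']:
    r=pinpoint(c,n); print(n,c,[(np.round([d['at'][1]*640,d['at'][0]*400]).astype(int).tolist(),round(d['conf'],2)) for d in r][:7])
for c in ['scene','top','wrist']:
  m=camera_model(c); R=np.array(m['R']); print(c,-R.T@np.array(m['t']),R[2],m['fx'])
E
```

```text
t 0.0 p [ 0.1946 -0.672   0.2133] rot [-3.141 -0.     0.282] F [-0.  -0.3 -0.7] w 0.0912 g 0.0
[-1.32229997e+00  3.79404859e-01  1.73479224e+00 -7.07504426e-06
  1.02847537e+00 -3.33007900e-02]
dryer scene [([285, 212], 0.95)]
dryer top [([275, 198], 0.62)]
hatch_tab scene [([282, 191], 0.58), ([249, 181], 0.31), ([444, 241], 0.22)]
hatch_tab top [([263, 191], 0.55)]
bin_mid scene [([324, 215], 0.57)]
bin_mid top [([326, 195], 0.7), ([172, 224], 0.61)]
basket_grip scene [([364, 217], 0.7), ([248, 187], 0.45)]
basket_grip top [([172, 221], 0.67)]
basket_lip scene [([321, 216], 0.51)]
basket_lip top [([171, 247], 0.94), ([174, 223], 0.7)]
pocket_0 scene [([302, 208], 0.87), ([310, 210], 0.79)]
pocket_0 top [([310, 198], 0.94), ([282, 197], 0.63), ([298, 200], 0.58)]
housing_0_mid scene [([363, 216], 0.59), ([380, 225], 0.41)]
housing_0_mid top [([393, 191], 0.73), ([372, 187], 0.66), ([321, 199], 0.35)]
ball_0_center scene []
ball_0_center top [([172, 220], 0.72)]
tape_green scene [([292, 239], 0.61)]
tape_green top [([313, 256], 0.72)]
terminal_box_a scene [([246, 182], 0.49), ([325, 214], 0.33)]
terminal_box_a top [([186, 155], 0.93), ([368, 185], 0.61)]
multimeter scene [([444, 241], 0.68)]
multimeter top [([370, 186], 0.66), ([460, 189], 0.56)]
scene [-0.76401238 -0.71398392  0.79641186] [ 0.80772607  0.38951415 -0.4425577 ] 419.15772439902645
top [ 0.42831462 -0.05638041  1.26507857] [ 0.10450547 -0.00926137 -0.99448119] 378.5171231075504
wrist [ 0.26388211 -0.6520402   0.38368823] [-0.2457729  -0.07148207 -0.96668816] 307.5838598317386
```

View pics/s0.png

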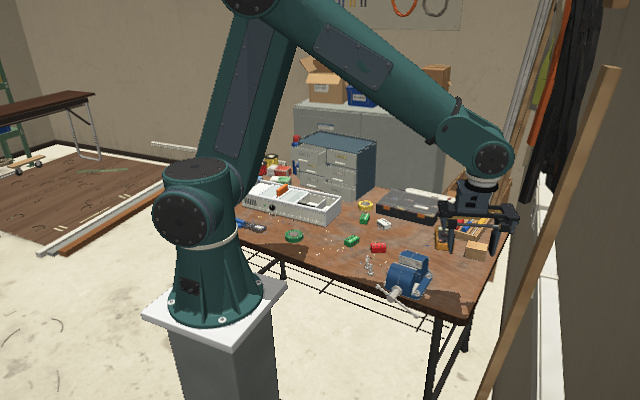

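View pics/t0.png

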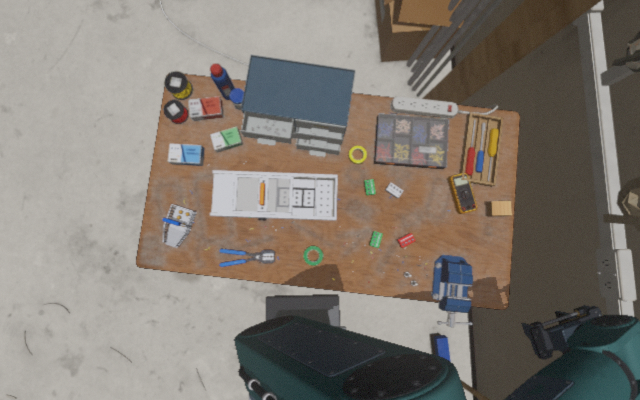

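The scene view shows the dryer at (285,205), the basket hidden behind the arm, green housings at (352,240) and (365,218), and the green tape at (293,237). 

The top view shows:
- dryer: (212–338, 171–220), partly open, with the tab at (262,193)
- basket: (178,227)
- green housings: (369,186) and (376,239)
- look-alikes: white at (395,190) and red at (406,240)
- tape: (313,256), with yellow tape at (358,155)
- multimeter: (462,193)

```bash
python3 - <<'E'
from h import *
for n,p,z in [('tab',(262,193),.082),('basket grip',(176,221),.085),('h A',(369,186),.022),('h B',(376,239),.022),('white',(395,190),.022),('red',(406,240),.022),('dr c1',(213,171),.072),('c2',(338,176),.072),('c3',(337,220),.072),('c4',(212,215),.072),('tape',(313,256),.019),('box',(186,155),.041)]:
  print(n,np.round(atz('top',[p[1]/400,p[0]/640],z),3))
save('top','t1.png',(145,275,150,420),2.9)
E
```

```text
tab [0.584 0.099 0.082]
basket grip [0.502 0.367 0.085]
h A [ 0.607 -0.249  0.022]
h B [ 0.431 -0.265  0.022]
white [ 0.592 -0.334  0.022]
red [ 0.426 -0.363  0.022]
dr c1 [0.66  0.256 0.072]
c2 [ 0.634 -0.143  0.072]
c3 [ 0.494 -0.136  0.072]
c4 [0.519 0.258 0.072]
tape [ 0.381 -0.057  0.019]
box [0.722 0.353 0.041]
```

View pics/t1.png

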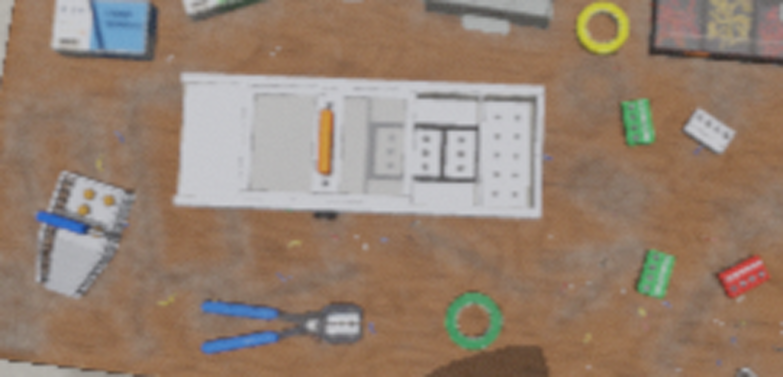

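The green ones at crop (638,122) and (655,273) are the housings I want. The white (710,130) and red (743,277) ones are look-alikes. At least 4 balls show in the basket at crop (90,200), and the hatch is partly open with its tab at crop (325,140). Next I move over the tab and look with the wrist camera.

Request:
{"name": "jog_arm", "arguments": {
  "targets": [
    [[0,0,-1],[0,0,0],91],
    [[0,0,-1],[0,0,0],91],
    [[0.9,-0.95,0],[0,0,0],91],
    [[0.9,-0.95,0],[0,0,0],91],
    [[0.9,-0.95,0],[0,0,0],91],
    [[0.9,-0.95,0],[0,0,0],91],
    [[0.9,-0.95,0],[0,0,0],91],
    [[0.9,-0.95,0],[0,0,0],91],
    [[0.9,-0.95,0],[0,0,0],91],
    [[0.9,-0.95,0],[0,0,0],91],
    [[0.9,-0.95,0],[0,0,0],91],
    [[0.9,-0.95,0],[0,0,0],91],
    [[0.9,-0.95,0],[0,0,0],91],
    [[0.9,-0.95,0],[0,0,0],91],
    [[0.9,-0.95,0],[0,0,0],91],
    [[0.9,-0.95,0],[0,0,0],91],
    [[0.9,-0.95,0],[0,0,0],91],
    [[0.9,-0.95,0],[0,0,0],91],
    [[0.9,-0.95,0],[0,0,0],91],
    [[0.9,-0.95,0],[0,0,0],91]
  ]
}}

```text
t: 2.92
position: [0.5194, -0.0425, 0.2743]
ee_rot: [3.141, -0.001, 0.282]
force: [1.2, -1.0, 0.6]
gripper_width: 0.0912
grasp_force: 0.0
```

```bash
cat >> h.py <<'E'
def to(X,yaw=None,s=None):
    s=s or state(); R=Ro.from_euler('xyz',s['ee_rot']).as_matrix(); d=R.T@(np.array(X)-np.array(s['position']))/.03
    print('units',np.round(d,2),'|d|mm',round(np.linalg.norm(d)*30,1), '' if yaw is None else 'yawturn(tool z) %.3f'%(s['ee_rot'][2]-yaw))
def pp(c,*names,n=4):
    out={}
    cm=camera_model(c)
    capture(c)
    for k in names:
        r=pinpoint(c,k); out[k]=[(d['at'],d['conf']) for d in r][:n]
        print(k,[(np.round([d['at'][1]*640,d['at'][0]*400]).astype(int).tolist(),round(d['conf'],2)) for d in r][:n])
    return cm,out
E
python3 - <<'E'
from h import *
import pickle
cm,o=pp('wrist','hatch_tab','bin_mid','pocket_0','dryer')
pickle.dump((cm,o),open('w1.pkl','wb'))
for k,z in [('hatch_tab',.082),('bin_mid',.02),('pocket_0',.02)]:
  for a,c in o[k]: print(k,np.round(atz('wrist',a,z,cm),4))
save('wrist','w1.png')
st()
E
```

```text
hatch_tab [([216, 89], 0.92)]
bin_mid [([372, 148], 0.72)]
pocket_0 [([304, 125], 0.95), ([332, 131], 0.85)]
dryer [([263, 107], 0.55), ([15, 65], 0.15)]
hatch_tab [0.5849 0.0955 0.082 ]
bin_mid [ 0.5696 -0.1041  0.02  ]
pocket_0 [ 0.573  -0.0074  0.02  ]
pocket_0 [ 0.5753 -0.0448  0.02  ]
t 3.22 p [ 0.5184 -0.0451  0.2739] rot [3.142 0.    0.281] F [-0.8 -0.6 -0.7] w 0.0911 g 0.0
```

View pics/w1.png

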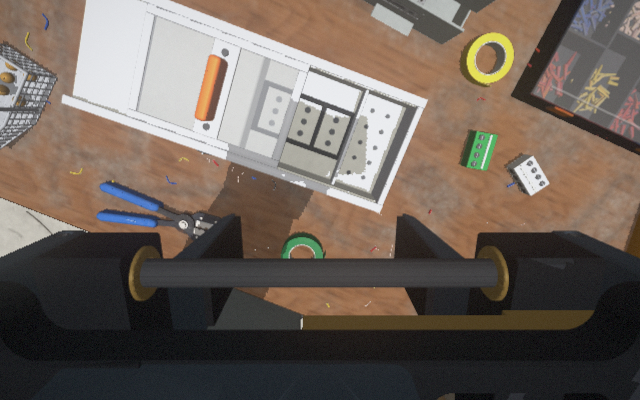

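The wrist view shows the tab at (212,88), the nest at (320,125), the bin at (375,150) with a bright sheen, one green housing at (481,150), and the white look-alike at (528,175). The basket is at the left edge, (20,85). The yellow tape is at (490,57).

Request:
{"name": "jog_arm", "arguments": {
  "targets": [
    [[0.86,-0.97,0.6],[0,0,0],91],
    [[0.86,-0.97,0.6],[0,0,0],91],
    [[0.86,-0.97,0.6],[0,0,0],91],
    [[0.86,-0.97,0.6],[0,0,0],91],
    [[0,0,0],[0,0,0.115],91],
    [[0,0,0],[0,0,0.115],91],
    [[0,0,0],[0,0,0.115],91],
    [[0,0,0],[0,0,0],91],
    [[0,0,0],[0,0,0],91]
  ]
}}

```text
t: 3.97
position: [0.5837, 0.0909, 0.204]
ee_rot: [3.142, -0.0, -0.061]
force: [-0.1, 0.2, 0.4]
gripper_width: 0.0909
grasp_force: 0.0
```

```bash
python3 - <<'E'
from h import *
import pickle
s=st()
cm1,o1=pickle.load(open('w1.pkl','rb'))
cm,o=pp('wrist','hatch_tab','bin_mid','pocket_0')
X,e=tri([ray('wrist',o1['hatch_tab'][0][0],cm1),ray('wrist',o['hatch_tab'][0][0],cm)]);print('tab tri',X,e)
X,e=tri([ray('wrist',o1['bin_mid'][0][0],cm1),ray('wrist',o['bin_mid'][0][0],cm)]);print('bin tri',X,e)
for a,c in o['hatch_tab']: X=atz('wrist',a,.082,cm); print(X)
to([X[0],X[1],.076],-.064,s)
m=cm1
for p in [(380,212),(427,101)]: print(np.round(atz('wrist',[p[1]/400,p[0]/640],.071,cm1),4))
save('wrist','w2.png')
E
```

```text
t 3.97 p [0.5837 0.0909 0.204 ] rot [ 3.142 -0.    -0.061] F [-0.1  0.2  0.4] w 0.0909 g 0.0
hatch_tab [([313, 194], 0.82)]
bin_mid [([483, 180], 0.57)]
pocket_0 [([434, 181], 0.89), ([401, 182], 0.87)]
tab tri [0.5840226  0.09614294 0.08248459] 0.0011691748663415292
bin tri [ 0.56953902 -0.10574102  0.01234632] 0.00028458083975842934
[0.58295813 0.09689432 0.082     ]
units [-0.04 -0.2   4.27] |d|mm 128.2 yawturn(tool z) 0.003
[ 0.4979 -0.1302  0.071 ]
[ 0.6404 -0.1384  0.071 ]
```

View pics/w2.png

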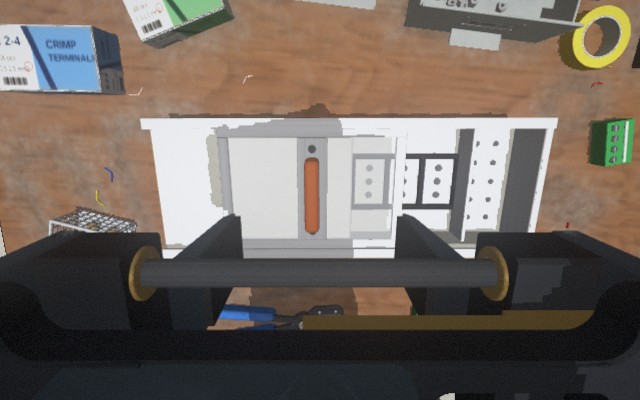

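The wrist view is square on the dryer, with the tab at (312,195) between the fingers. Triangulated height is 0.0825, as expected. I'll go down and pinch it.

Request:
{"name": "jog_arm", "arguments": {
  "squeeze": 15,
  "targets": [
    [[0,-0.2,0.7],[0,0,0],60],
    [[0,0,0.7],[0,0,0],60],
    [[0,0,0.7],[0,0,0],60],
    [[0,0,0.7],[0,0,0],60],
    [[0,0,0.7],[0,0,0],60],
    [[0,0,0.7],[0,0,0],60],
    [[0,0,0],[0,0,0],10],
    [[0,0,0],[0,0,0],10],
    [[0,0,0],[0,0,0],10],
    [[0,0,0],[0,0,0],10],
    [[0,0,0],[0,0,0],10],
    [[0,0,0],[0,0,0],10],
    [[0,0,0],[0,0,0],10]
  ]
}}

```text
t: 5.3
position: [0.5844, 0.0982, 0.0786]
ee_rot: [-3.141, -0.001, -0.063]
force: [-0.3, -0.6, 1.1]
gripper_width: 0.0164
grasp_force: 0.0
```

Request:
{"name": "jog_arm", "arguments": {
  "targets": [
    [[0,0,0],[0,0,0],8],
    [[0,0,0],[0,0,0],8],
    [[0,-0.2,0],[0,0,0],8],
    [[0,-0.4,0],[0,0,0],8],
    [[0,-0.4,0],[0,0,0],8],
    [[0,-0.3,0],[0,0,0],8],
    [[0,-0.2,0],[0,0,0],8],
    [[0,-0.1,0],[0,0,0],8],
    [[0,-0.1,0],[0,0,0],8],
    [[0,-0.05,0],[0,0,0],8]
  ]
}}

```text
t: 6.13
position: [0.5876, 0.1508, 0.0785]
ee_rot: [3.141, -0.0, -0.062]
force: [-3.0, -2.8, 9.2]
gripper_width: 0.0138
grasp_force: 15.0
```

Request:
{"name": "jog_arm", "arguments": {
  "targets": [
    [[0,-0.07,0],[0,0,0],8],
    [[0,-0.07,0],[0,0,0],8],
    [[0,-0.07,0],[0,0,0],8],
    [[0,-0.05,0],[0,0,0],8],
    [[0,0,0],[0,0,0],8]
  ]
}}

```text
t: 6.55
position: [0.588, 0.1586, 0.0785]
ee_rot: [-3.142, -0.0, -0.063]
force: [-3.6, 2.2, 6.8]
gripper_width: 0.0139
grasp_force: 15.0
```

Request:
{"name": "jog_arm", "arguments": {
  "targets": [
    [[0,-0.06,0],[0,0,0],8],
    [[0,-0.06,0],[0,0,0],8],
    [[0,-0.06,0],[0,0,0],8],
    [[0,0,0],[0,0,0],8]
  ]
}}

```text
t: 6.88
position: [0.5884, 0.164, 0.0785]
ee_rot: [-3.142, -0.0, -0.063]
force: [-3.9, 2.6, 7.6]
gripper_width: 0.0144
grasp_force: 15.0
```

Request:
{"name": "jog_arm", "arguments": {
  "targets": [
    [[0,-0.06,0],[0,0,0],8],
    [[0,-0.06,0],[0,0,0],8],
    [[0,0,0],[0,0,0],8]
  ]
}}

```text
t: 7.13
position: [0.5883, 0.165, 0.0784]
ee_rot: [3.138, 0.001, -0.061]
force: [-2.6, -29.8, 14.5]
gripper_width: 0.0144
grasp_force: 15.0
```

```bash
python3 - <<'E'
from h import *
s=st(); save('wrist','w3.png')
E
```

```text
t 7.13 p [0.5883 0.165  0.0784] rot [ 3.138e+00  1.000e-03 -6.100e-02] F [ -2.6 -29.8  14.5] w 0.0144 g 15.0
```

View pics/w3.png

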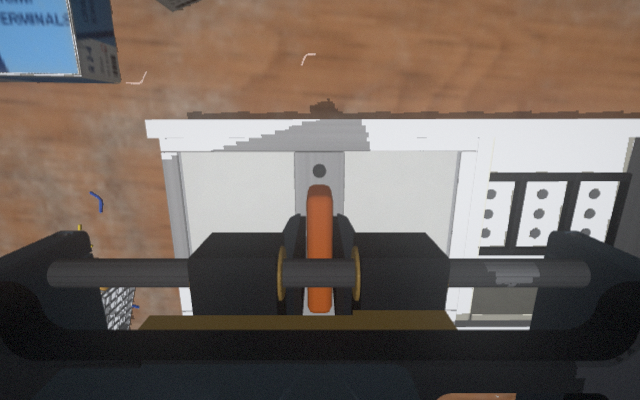

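The hatch is against its open stop (−30 N along y) and all pockets are clear. The tab is at (319,250) between the pads. I'll release and go to the basket.

Request:
{"name": "jog_arm", "arguments": {
  "targets": [
    [[0,0.05,0],[0,0,0],8],
    [[0,0,0],[0,0,0],50],
    [[0,0,0],[0,0,0],50],
    [[0,0,0],[0,0,0],50],
    [[0,0,-0.5],[0,0,0],60],
    [[0,0,-1],[0,0,0],60],
    [[0,0,-1],[0,0,0],60],
    [[-0.5,-0.9,-0.9],[0,0,0],60],
    [[-0.5,-0.9,-0.9],[0,0,0],60],
    [[-0.5,-0.9,-0.4],[0,0,0],60],
    [[-0.5,-0.9,0],[0,0,0],60],
    [[-0.5,-0.9,0],[0,0,0],60],
    [[-0.5,-0.9,0],[0,0,0],60],
    [[-0.34,-0.9,0],[0,0,0],60]
  ]
}}

```text
t: 8.35
position: [0.4989, 0.3622, 0.219]
ee_rot: [-3.142, 0.0, -0.063]
force: [0.3, -0.1, -0.8]
gripper_width: 0.0602
grasp_force: 0.0
```

Request:
{"name": "jog_arm", "arguments": {
  "targets": [
    [[0,0,0],[0,0,-0.115],60],
    [[0,0,0],[0,0,-0.115],60],
    [[0,0,0],[0,0,-0.115],60],
    [[0,0,0],[0,0,-0.115],60],
    [[0,0,0],[0,0,-0.115],60],
    [[0,0,0],[0,0,-0.115],60],
    [[0,0,0],[0,0,-0.115],60],
    [[0,0,0],[0,0,-0.115],60],
    [[0,0,0],[0,0,-0.115],60],
    [[0,0,0],[0,0,-0.115],60],
    [[0,0,0],[0,0,-0.115],60],
    [[0,0,0],[0,0,0],60]
  ]
}}

```text
t: 9.35
position: [0.5002, 0.3609, 0.2188]
ee_rot: [-3.141, 0.0, 1.208]
force: [-0.3, -0.3, -0.0]
gripper_width: 0.0603
grasp_force: 0.0
```

```bash
python3 - <<'E'
from h import *
import pickle
s=st()
cm,o=pp('wrist','basket_grip','basket_lip','ball_0_center',n=7)
pickle.dump((cm,o),open('b1.pkl','wb'))
ct,ot=pp('top','basket_grip','basket_lip','hatch_tab')
for k,z in [('basket_grip',.085),('basket_lip',.023)]:
  for a,c in o[k]: print(k,'w',atz('wrist',a,z,cm))
  for a,c in ot[k]: print(k,'t',atz('top',a,z,ct))
  if o[k] and ot[k]: print(tri([ray('wrist',o[k][0][0],cm),ray('top',ot[k][0][0],ct)]))
print('tab',[atz('top',a,.082) for a,c in ot['hatch_tab']])
save('wrist','b1.png')
E
```

```text
t 9.35 p [0.5002 0.3609 0.2188] rot [-3.141  0.     1.208] F [-0.3 -0.3 -0. ] w 0.0603 g 0.0
basket_grip [([315, 168], 0.83)]
basket_lip [([250, 168], 0.56)]
ball_0_center [([317, 168], 0.23)]
basket_grip [([172, 222], 0.8)]
basket_lip [([173, 245], 0.68)]
hatch_tab [([241, 193], 0.89), ([370, 186], 0.68)]
basket_grip w [0.5048983  0.38372938 0.085     ]
basket_grip t [0.49825802 0.37995553 0.085     ]
(array([0.50152442, 0.38291992, 0.07509585]), np.float64(0.0027671649096797884))
basket_lip w [0.42802648 0.40223808 0.023     ]
basket_lip t [0.42785081 0.3982732  0.023     ]
(array([0.42705962, 0.40128488, 0.01626308]), np.float64(0.0009404759107246998))
tab [array([0.58598109, 0.16399624, 0.082     ]), array([ 0.59832937, -0.24303056,  0.082     ])]
```

View pics/b1.png

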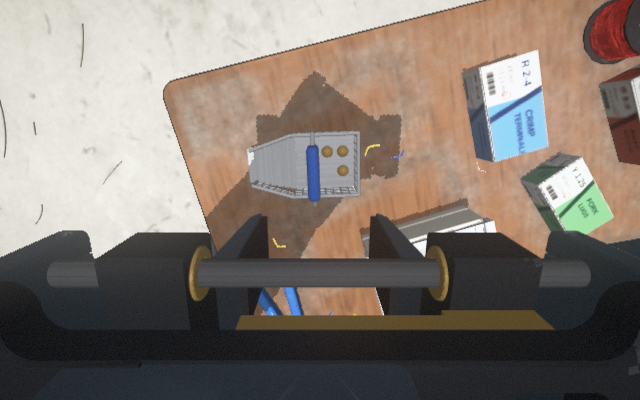

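The wrist view shows the basket with its spout at (250,158), the blue bar from (312,147) to (314,201), and three balls visible at (327,152), (343,151) and (344,170). More may be under the bar.

```bash
python3 - <<'E'
from h import *
import pickle
cm,o=pickle.load(open('b1.pkl','rb'))
im=cv2.imread('pics/b1.png'); h=cv2.cvtColor(im,cv2.COLOR_BGR2HSV)
m=((h[:,:,0]>100)&(h[:,:,0]<125)&(h[:,:,1]>130)&(h[:,:,2]>60)).astype(np.uint8); m[:, :290]=0; m[:,340:]=0; m[220:]=0
n,l,s,c=cv2.connectedComponentsWithStats(m); i=1+np.argmax(s[1:,4]); ys,xs=np.where(l==i); print(s[i],c[i])
print(cv2.minAreaRect(np.c_[xs,ys].astype(np.float32)))
top=[(xs[ys<ys.min()+4].mean(),ys.min()),(xs[ys>ys.max()-4].mean(),ys.max())]
W=lambda p,z: atz('wrist',[p[1]/400,p[0]/640],z,cm)
a,b=W(top[0],.1),W(top[1],.1); d=a-b; print('bar',a,b,np.linalg.norm(d),'basket yaw',np.arctan2(-d[0],d[1]))
r1,r2=W((358,130),.045),W((360,195),.045); d=r1-r2; print('rear',(r1+r2)/2,np.linalg.norm(d),np.arctan2(-d[0],d[1]))
sp=W((250,158),.023); print('spout',sp); d=(r1+r2)/2-sp; print(np.arctan2(d[1],d[0]))
cv2.imwrite('pics/b1c.png',cv2.resize(im[110:220,225:385],None,fx=5,fy=5,interpolation=cv2.INTER_CUBIC))
E
```

```text
[307 147  13  54 579] [312.6925734  173.08290155]
((312.6863098144531, 173.47140502929688), (53.2870979309082, 10.990463256835938), 87.61405944824219)
bar [0.51045559 0.40488423 0.1       ] [0.4937345  0.35659891 0.1       ] 0.05109860785242006 basket yaw -0.33337273284938573
rear [0.5504312 0.3645959 0.045    ] 0.07338484702075374 -0.2983690649597949
spout [0.43291554 0.41258641 0.023     ]
-0.38770564530416796
```

View pics/b1c.png

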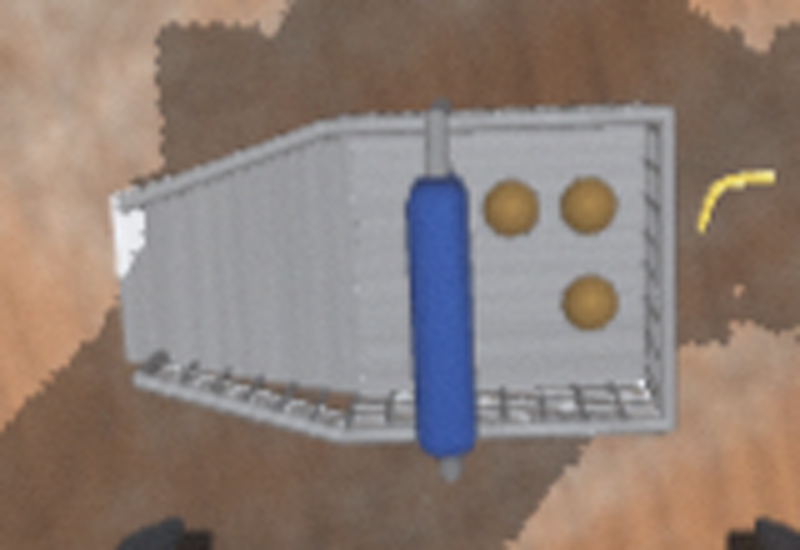

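The crop shows three balls at (510,208), (588,206) and (590,302). The spout mouth runs from (115,200) to (130,365), so the basket yaw is about −0.315. Now I descend and grip the bar.

Request:
{"name": "jog_arm", "arguments": {
  "squeeze": 40,
  "targets": [
    [[0.69,-0.16,0],[0,0,-0.048],60],
    [[0,0,0.8],[0,0,0],60],
    [[0,0,0.8],[0,0,0],60],
    [[0,0,0.8],[0,0,0],60],
    [[0,0,0.8],[0,0,0],60],
    [[0,0,0.8],[0,0,0],60],
    [[0,0,0.6],[0,0,0],60],
    [[0,0,0.4],[0,0,0],60],
    [[0,0,0],[0,0,0],60],
    [[0,0,0],[0,0,0],8],
    [[0,0,0],[0,0,0],8],
    [[0,0,0],[0,0,0],8],
    [[0,0,0],[0,0,0],8],
    [[0,0,0],[0,0,0],8],
    [[0,0,0],[0,0,0],8],
    [[0,0,0],[0,0,0],8],
    [[0,0,0],[0,0,0],8],
    [[0,0,0],[0,0,0],8]
  ]
}}

```text
t: 11.3
position: [0.5033, 0.3818, 0.069]
ee_rot: [-3.142, 0.0, 1.25]
force: [-0.8, -0.3, 2.4]
gripper_width: 0.012
grasp_force: 40.0
```

The bar is held at 12.0 mm. Leaning the gripper along the arm's plane would strain the wrist limits or hit the cabinet, so I'll pour with the spout toward the dryer's −y. First I lift and carry it gently.

Request:
{"name": "jog_arm", "arguments": {
  "targets": [
    [[0,0,-0.2],[0,0,0],8],
    [[0,0,-0.4],[0,0,0],8],
    [[0,0,-0.6],[0,0,0],8],
    [[0,0,-0.7],[0,0,0],8],
    [[0,0,-0.8],[0,0,0],8],
    [[0,0,-0.8],[0,0,0],8],
    [[0,0,-0.7],[0,0,0],8],
    [[0,0,-0.4],[0,0,0],8],
    [[0,0,-0.2],[0,0,0],8],
    [[0,0,0],[0,0,0],8]
  ]
}}

```text
t: 12.13
position: [0.5037, 0.382, 0.2143]
ee_rot: [3.14, -0.002, 1.25]
force: [-0.4, 0.3, -1.8]
gripper_width: 0.0118
grasp_force: 40.0
```

Request:
{"name": "jog_arm", "arguments": {
  "targets": [
    [[-0.2,0.11,0],[0,0,0],8],
    [[-0.4,0.22,0],[0,0,0],8],
    [[-0.6,0.33,0],[0,0,0],8],
    [[-0.8,0.44,0],[0,0,0],8],
    [[-0.8,0.44,0],[0,0,0],8],
    [[-0.8,0.44,0],[0,0,0],8],
    [[-0.8,0.44,0],[0,0,0],8],
    [[-0.8,0.44,0],[0,0,0],8],
    [[-0.8,0.44,0],[0,0,0],8],
    [[-0.8,0.44,0],[0,0,0],8],
    [[-0.8,0.44,0],[0,0,0],8],
    [[-0.8,0.44,0],[0,0,0],8],
    [[-0.8,0.44,0],[0,0,0],8],
    [[-0.8,0.44,0],[0,0,0],8],
    [[-0.8,0.44,0],[0,0,0],8],
    [[-0.6,0.33,0],[0,0,0],8],
    [[-0.4,0.22,0],[0,0,0],8],
    [[-0.2,0.1,0],[0,0,0],8],
    [[0,0,0],[0,0,0],8]
  ]
}}

```text
t: 13.72
position: [0.5769, -0.0234, 0.2123]
ee_rot: [-3.141, 0.0, 1.248]
force: [-0.0, 0.2, -1.9]
gripper_width: 0.012
grasp_force: 40.0
```

Request:
{"name": "jog_arm", "arguments": {
  "targets": [
    [[0,0,0],[0,0,-0.05],8],
    [[0,0,0],[0,0,-0.08],8],
    [[0,0,0],[0,0,-0.12],8],
    [[0,0,0],[0,0,-0.12],8],
    [[0,0,0],[0,0,-0.12],8],
    [[0,0,0],[0,0,-0.12],8],
    [[0,0,0],[0,0,-0.12],8],
    [[0,0,0],[0,0,-0.12],8],
    [[0,0,0],[0,0,-0.12],8],
    [[0,0,0],[0,0,-0.12],8],
    [[0,0,0],[0,0,-0.12],8],
    [[0,0,0],[0,0,-0.12],8],
    [[0,0,0],[0,0,-0.12],8],
    [[0,0,0],[0,0,-0.12],8],
    [[0,0,0],[0,0,-0.12],8],
    [[0,0,0],[0,0,-0.08],8],
    [[0,0,0],[0,0,-0.06],8],
    [[0,0,0],[0,0,0],8]
  ]
}}

```text
t: 15.22
position: [0.5769, -0.0212, 0.2126]
ee_rot: [3.141, -0.001, 3.084]
force: [0.7, 0.5, -2.8]
gripper_width: 0.0121
grasp_force: 40.0
```

```bash
python3 - <<'E'
from h import *
s=st(); print(np.round(s['q'],2))
to([.575,-.015,.150],3.08,s)
save('wrist','p1.png')
ct,ot=pp('top','basket_lip','bin_mid','basket_grip')
for k,z in [('basket_lip',.165),('bin_mid',.02),('basket_grip',.229)]:
  for a,c in ot[k]: print(k,np.round(atz('top',a,z,ct),4))
E
```

```text
t 15.22 p [ 0.5769 -0.0212  0.2126] rot [ 3.141e+00 -1.000e-03  3.084e+00] F [ 0.7  0.5 -2.8] w 0.0121 g 40.0
[-0.08  0.19  1.99  0.    0.97 -1.59]
units [0.08 0.2  2.09] |d|mm 63.0 yawturn(tool z) 0.004
basket_lip []
bin_mid [([323, 197], 0.96)]
basket_grip []
bin_mid [ 0.5731 -0.0956  0.02  ]
```

View pics/p1.png

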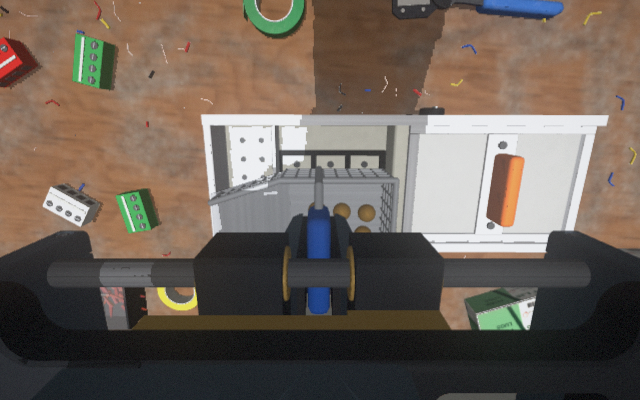

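The basket is level above the nest, square to the dryer, with its spout at (212,195) pointing at the bin side. Three balls are visible at (342,211), (366,212) and (362,230). I'll lower it and begin tipping about the lip.

Request:
{"name": "jog_arm", "arguments": {
  "targets": [
    [[0,0.13,0.3],[0,0,0],8],
    [[0,0.14,0.5],[0,0,0],8],
    [[0,0,0.5],[0,0,0],8],
    [[0,0,0.5],[0,0,0],8],
    [[0,0,0.25],[0,0,0],8],
    [[0,0,0],[0,0,0],8],
    [[0,-0.08,-0.14],[-0.055,0,0],8],
    [[0,-0.08,-0.14],[-0.055,0,0],8],
    [[0,-0.08,-0.14],[-0.055,0,0],8],
    [[0,-0.08,-0.14],[-0.055,0,0],8],
    [[0,-0.08,-0.14],[-0.055,0,0],8],
    [[0,-0.08,-0.14],[-0.055,0,0],8],
    [[0,0,0],[0,0,0],8]
  ]
}}

```text
t: 16.55
position: [0.5773, -0.0331, 0.1752]
ee_rot: [2.809, 0.001, 3.078]
force: [0.2, -1.1, -2.3]
gripper_width: 0.012
grasp_force: 40.0
```

```bash
cat >> h.py <<'E'
def lip(s):
    R=Ro.from_euler('xyz',s['ee_rot']).as_matrix(); p=np.array(s['position'])
    print('lip',np.round(p+R@[0,-.079,.043],4),'corner',np.round(p+R@[0,-.064,.066],4),'tilt',np.degrees(np.arccos(-R[2,2])),'q',np.round(s['q'],2))
E
python3 - <<'E'
from h import *
lip(st())
E
```

```text
t 16.55 p [ 0.5773 -0.0331  0.1752] rot [2.809e+00 1.000e-03 3.078e+00] F [ 0.2 -1.1 -2.3] w 0.012 g 40.0
lip [ 0.5736 -0.0936  0.1088] corner [ 0.575 -0.072  0.092] tilt 19.043245756622238 q [-0.25  0.27  2.    0.4   0.97 -2.  ]
```

Request:
{"name": "jog_arm", "arguments": {
  "targets": [
    [[0,-0.064,-0.049],[-0.03,0,0],8],
    [[0,-0.064,-0.049],[-0.03,0,0],8],
    [[0,-0.064,-0.049],[-0.03,0,0],8],
    [[0,-0.064,-0.049],[-0.03,0,0],8],
    [[0,-0.064,-0.049],[-0.03,0,0],8],
    [[0,-0.064,-0.049],[-0.03,0,0],8],
    [[0,-0.064,-0.049],[-0.03,0,0],8],
    [[0,-0.064,-0.049],[-0.03,0,0],8],
    [[0,-0.064,-0.049],[-0.03,0,0],8],
    [[0,-0.064,-0.049],[-0.03,0,0],8],
    [[0,-0.064,-0.049],[-0.03,0,0],8],
    [[0,-0.064,-0.049],[-0.03,0,0],8],
    [[0,0,0],[0,0,0],8]
  ]
}}

```text
t: 17.63
position: [0.5748, -0.0609, 0.1783]
ee_rot: [2.449, -0.001, 3.079]
force: [-0.0, 0.1, -2.1]
gripper_width: 0.012
grasp_force: 40.0
```

```bash
python3 - <<'E'
from h import *
lip(st())
cv2.imwrite('pics/p2.png',np.vstack([cv2.resize(capture('wrist')[:,:,::-1],(480,300)),cv2.resize(capture('top')[150:250,240:400,::-1],(480,300),interpolation=cv2.INTER_CUBIC)]))
E
```

```text
t 17.63 p [ 0.5748 -0.0609  0.1783] rot [ 2.449e+00 -1.000e-03  3.079e+00] F [-0.   0.1 -2.1] w 0.012 g 40.0
lip [ 0.5726 -0.0942  0.0948] corner [ 0.5743 -0.068   0.0867] tilt 39.66608550806597 q [-0.43  0.37  1.96  0.69  1.2  -2.33]
```

View pics/p2.png

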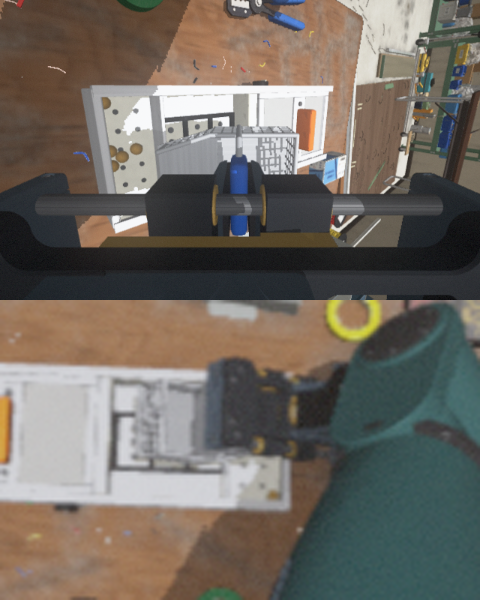

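About five balls already lie in the bin at wrist view (118,152). I'll finish the tilt, hold, then level out.

Request:
{"name": "jog_arm", "arguments": {
  "targets": [
    [[0,-0.064,-0.07],[-0.04,0,0],8],
    [[0,-0.064,-0.07],[-0.04,0,0],8],
    [[0,-0.064,-0.07],[-0.04,0,0],8],
    [[0,-0.064,-0.07],[-0.04,0,0],8],
    [[0,-0.064,-0.07],[-0.04,0,0],8],
    [[0,0,0],[0,0,0],8],
    [[0,0,0],[0,0,0],8],
    [[0,0,0],[0,0,0],8],
    [[0,0,0],[0,0,0],8],
    [[0,0,0],[0,0,0],8],
    [[0,0,0],[0,0,0],8],
    [[0,0,0],[0,0,0],8],
    [[0,0,0],[0,0,0],8]
  ]
}}

```text
t: 18.82
position: [0.5741, -0.0742, 0.1798]
ee_rot: [2.252, 0.0, 3.08]
force: [-0.2, -0.4, -1.9]
gripper_width: 0.0119
grasp_force: 40.0
```

```bash
python3 - <<'E'
from h import *
s=st(); lip(s)
cv2.imwrite('pics/p3.png',cv2.resize(capture('wrist')[90:330,80:480,::-1],None,fx=2,fy=2,interpolation=cv2.INTER_CUBIC))
E
```

```text
t 18.82 p [ 0.5741 -0.0742  0.1798] rot [2.252 0.    3.08 ] F [-0.2 -0.4 -1.9] w 0.0119 g 40.0
lip [ 0.5732 -0.0905  0.0914] corner [ 0.5748 -0.0633  0.0886] tilt 50.980490594386794 q [-0.5   0.45  1.93  0.8   1.34 -2.45]
```

View pics/p3.png

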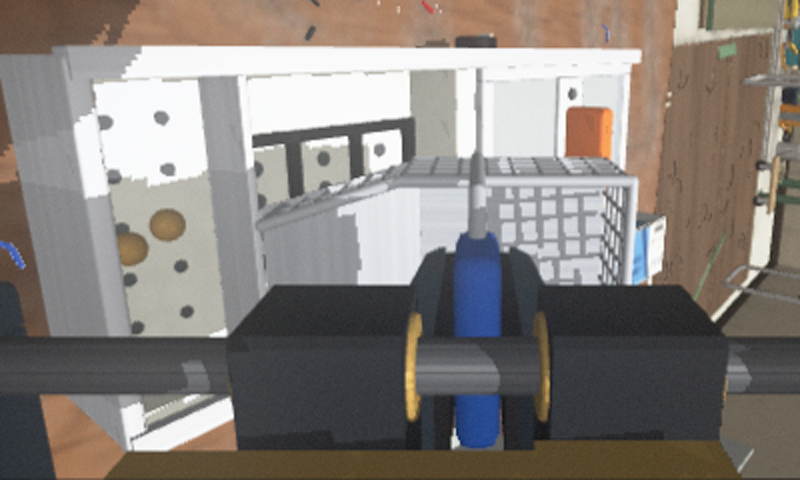

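Two balls show in the bin at crop (168,224) and (131,249), the rest are hidden by the gripper, and the visible part of the basket is empty. I'll level it and carry it back.

Request:
{"name": "jog_arm", "arguments": {
  "targets": [
    [[0,0,0],[0.1,0,0],8],
    [[0,0,0],[0.1,0,0],8],
    [[0,0,0],[0.1,0,0],8],
    [[0,0,0],[0.1,0,0],8],
    [[0,0,0],[0.1,0,0],8],
    [[0,0,0],[0.1,0,0],8],
    [[0,0,0],[0.1,0,0],8],
    [[0,0,0],[0.1,0,0],8],
    [[0,0,0],[0.09,0,0],8],
    [[0,0.3,-0.5],[0,0,0],8],
    [[0,0.7,-0.6],[0,0,0],8],
    [[0,0.7,0],[0,0,0.12],8],
    [[0,0,0],[0,0,0.12],8],
    [[0,0,0],[0,0,0.12],8],
    [[0,0,0],[0,0,0.12],8],
    [[0,0,0],[0,0,0.12],8],
    [[0,0,0],[0,0,0.12],8],
    [[0,0,0],[0,0,0.12],8],
    [[0,0,0],[0,0,0.12],8]
  ]
}}

```text
t: 20.45
position: [0.5771, -0.0234, 0.2127]
ee_rot: [-3.141, -0.0, 2.114]
force: [0.8, 0.2, -1.9]
gripper_width: 0.012
grasp_force: 40.0
```

Request:
{"name": "jog_arm", "arguments": {
  "targets": [
    [[0,0,0],[0,0,0.12],8],
    [[0,0,0],[0,0,0.12],8],
    [[0,0,0],[0,0,0.12],8],
    [[0,0,0],[0,0,0.12],8],
    [[0,0,0],[0,0,0.12],8],
    [[0,0,0],[0,0,0.12],8],
    [[0,0,0],[0,0,0.12],8],
    [[0,0,0],[0,0,0],8]
  ]
}}

```text
t: 21.12
position: [0.5771, -0.0234, 0.2127]
ee_rot: [-3.141, -0.0, 1.274]
force: [-0.2, 0.4, -1.6]
gripper_width: 0.0119
grasp_force: 40.0
```

```bash
python3 - <<'E'
from h import *
s=st(); to([.503,.382,.21],1.25,s)
im=capture('top'); X=proj('top',[.571,-.099,.027]); print(X)
cv2.imwrite('pics/bin_top.png',cv2.resize(im[170:225,300:345,::-1],None,fx=8,fy=8))
r=pinpoint('top','ball_0_center'); print([(np.round(np.array(d['at'])*[400,640],1),d['conf']) for d in r])
E
```

```text
t 21.12 p [ 0.5771 -0.0234  0.2127] rot [-3.141 -0.     1.274] F [-0.2  0.4 -1.6] w 0.0119 g 40.0
units [12.2  -6.32  0.09] |d|mm 412.1 yawturn(tool z) 0.024
[324.31934106 197.67605094]
[]
```

Request:
{"name": "jog_arm", "arguments": {
  "targets": [
    [[0.4,-0.2,0],[0,0,0],8],
    [[0.8,-0.42,0],[0,0,0],8],
    [[1,-0.52,0],[0,0,0],8],
    [[1,-0.52,0],[0,0,0],8],
    [[1,-0.52,0],[0,0,0],8],
    [[1,-0.52,0],[0,0,0],8],
    [[1,-0.52,0],[0,0,0],8],
    [[1,-0.52,0],[0,0,0],8],
    [[1,-0.52,0],[0,0,0],8],
    [[1,-0.52,0],[0,0,0],8],
    [[1,-0.52,0],[0,0,0],8],
    [[1,-0.52,0],[0,0,0],8],
    [[0.7,-0.35,0],[0,0,0],8],
    [[0.3,-0.15,0],[0,0,0],8],
    [[0,0,0],[0,0,0],8]
  ]
}}

```text
t: 22.47
position: [0.4997, 0.3835, 0.2126]
ee_rot: [-3.141, -0.0, 1.284]
force: [1.0, 0.1, -1.6]
gripper_width: 0.012
grasp_force: 40.0
```

Request:
{"name": "jog_arm", "arguments": {
  "targets": [
    [[0,0,0.6],[0,0,0],8],
    [[0,0,0.8],[0,0,0],8],
    [[0,0,0.8],[0,0,0],8],
    [[0,0,0.8],[0,0,0],8],
    [[0,0,0.7],[0,0,0],8],
    [[0,0,0.4],[0,0,0],8],
    [[0,0,0.2],[0,0,0],8],
    [[0,0,0.1],[0,0,0],8],
    [[0,0,0],[0,0,0],8]
  ]
}}

```text
t: 23.22
position: [0.5009, 0.3814, 0.081]
ee_rot: [3.141, -0.0, 1.28]
force: [-0.7, -0.9, -2.1]
gripper_width: 0.0117
grasp_force: 40.0
```

Now I lower the last 12 mm gently until it touches.

Request:
{"name": "jog_arm", "arguments": {
  "targets": [
    [[0,0,0.15],[0,0,0],8],
    [[0,0,0.1],[0,0,0],8],
    [[0,0,0.07],[0,0,0],8],
    [[0,0,0.05],[0,0,0],8],
    [[0,0,0],[0,0,0],8]
  ]
}}

```text
t: 23.63
position: [0.5006, 0.3816, 0.0695]
ee_rot: [-3.142, 0.0, 1.28]
force: [-0.3, -0.9, -1.9]
gripper_width: 0.0121
grasp_force: 40.0
```

Request:
{"name": "jog_arm", "arguments": {
  "targets": [
    [[0,0,0.03],[0,0,0],8],
    [[0,0,0.03],[0,0,0],8],
    [[0,0,0],[0,0,0],8]
  ]
}}

```text
t: 23.88
position: [0.5008, 0.3817, 0.069]
ee_rot: [-3.141, 0.0, 1.28]
force: [-6.0, -4.9, 15.9]
gripper_width: 0.0121
grasp_force: 40.0
```

Request:
{"name": "jog_arm", "arguments": {
  "targets": [
    [[0,0,0],[0,0,0],40],
    [[0,0,0],[0,0,0],50],
    [[0,0,0],[0,0,0],50],
    [[0,0,-0.4],[0,0,0],50],
    [[0,0,-0.8],[0,0,0],50],
    [[0,0,-1],[0,0,0],50],
    [[0,0,-1],[0,0,0],50],
    [[0,0,-1],[0,0,0],50],
    [[0,0,-1],[0,0,0],50],
    [[0,0,-1],[0,0,0],50],
    [[0,0,-0.5],[0,0,0],50]
  ]
}}

```text
t: 24.8
position: [0.5015, 0.3822, 0.2737]
ee_rot: [3.139, -0.004, 1.28]
force: [-0.3, -0.2, 0.7]
gripper_width: 0.0499
grasp_force: 0.0
```

```bash
cat >> h.py <<'E'
def brass(im):
    h=cv2.cvtColor(im,cv2.COLOR_RGB2HSV); m=((h[:,:,0]>11)&(h[:,:,0]<24)&(h[:,:,1]>140)&(h[:,:,2]>70)).astype(np.uint8)
    n,l,s,c=cv2.connectedComponentsWithStats(m); return [(np.round(c[i]).astype(int).tolist(),int(s[i,4]),s[i,2:4].tolist()) for i in range(1,n) if 25<s[i,4]<900]
E
python3 - <<'E'
from h import *
s=st()
o=cv2.imread('pics/b1.png')[:,:,::-1]; print('before',brass(o))
im=capture('wrist'); print('now',brass(im)); print(proj('wrist',[.501,.3817,.085]))
cv2.imwrite('pics/b2.png',im[:,:,::-1])
E
```

```text
t 24.8 p [0.5015 0.3822 0.2737] rot [ 3.139 -0.004  1.28 ] F [-0.3 -0.2  0.7] w 0.0499 g 0.0
before []
now [([453, 323], 29, [11, 10])]
[316.84680331 181.0412621 ]
```

Request:
{"name": "jog_arm", "arguments": {
  "targets": [
    [[-0.96,0.29,0],[0,0,0],80],
    [[-0.96,0.29,0],[0,0,0],80],
    [[-0.96,0.29,0],[0,0,0],80],
    [[-0.96,0.29,0],[0,0,0],80],
    [[-0.96,0.29,0],[0,0,0],80],
    [[-0.96,0.29,0],[0,0,0],80],
    [[-0.96,0.29,0],[0,0,0],80],
    [[-0.96,0.29,0],[0,0,0],80],
    [[-0.96,0.29,0],[0,0,0],80],
    [[-0.96,0.29,0],[0,0,0],80],
    [[-0.96,0.29,0],[0,0,0],80],
    [[-0.96,0.29,0],[0,0,0],80],
    [[-0.96,0.29,0],[0,0,0],80],
    [[-0.96,0.29,0],[0,0,0],80],
    [[-0.96,0.29,0],[0,0,0],80],
    [[-0.96,0.29,0],[0,0,0],80],
    [[-0.96,0.29,0],[0,0,0],80]
  ]
}}

```text
t: 26.27
position: [0.5014, -0.1313, 0.2692]
ee_rot: [3.141, -0.0, 1.28]
force: [0.6, 0.5, 0.3]
gripper_width: 0.08
grasp_force: 0.0
```

Request:
{"name": "jog_arm", "arguments": {
  "targets": [
    [[0,0,0],[0,0,0.12],80],
    [[0,0,0],[0,0,0.12],80],
    [[0,0,0],[0,0,0.12],80],
    [[0,0,0],[0,0,0.12],80],
    [[0,0,0],[0,0,0.12],80],
    [[0,0,0],[0,0,0.12],80],
    [[0,0,0],[0,0,0.12],80],
    [[0,0,0],[0,0,0.12],80],
    [[0,0,0],[0,0,0.12],80],
    [[0,0,0],[0,0,0.12],80],
    [[0,0,0],[0,0,0.08],80],
    [[0,0,0],[0,0,0],80]
  ]
}}

```text
t: 27.27
position: [0.5017, -0.1298, 0.2691]
ee_rot: [3.142, -0.0, -0.004]
force: [0.4, 0.2, 0.3]
gripper_width: 0.0801
grasp_force: 0.0
```

```bash
python3 - <<'E'
from h import *
import pickle
s=st(); cm=camera_model('wrist')
im=capture('wrist'); print('brass',brass(im)); cv2.imwrite('pics/v1.png',im[:,:,::-1])
pk=[(d['at'],d['conf']) for d in pinpoint('wrist','pocket_0')]; hs=[(d['at'],d['conf']) for d in pinpoint('wrist','housing_0_mid')]
bm=pinpoint('wrist','bin_mid')
for n,L,z in [('pocket',pk,.02),('housing',hs,.011),('bin',[(d['at'],d['conf']) for d in bm],.02)]:
  for a,c in L: print(n,np.round([a[1]*640,a[0]*400]),round(c,2),np.round(atz('wrist',a,z,cm),4))
pickle.dump((cm,pk,hs),open('v1.pkl','wb'))
E
```

```text
t 27.27 p [ 0.5017 -0.1298  0.2691] rot [ 3.142 -0.    -0.004] F [0.4 0.2 0.3] w 0.0801 g 0.0
brass [([377, 16], 149, [37, 24]), ([594, 37], 89, [31, 6]), ([42, 104], 475, [18, 63]), ([154, 292], 38, [8, 15]), ([482, 293], 28, [7, 9]), ([403, 323], 40, [13, 13]), ([373, 323], 29, [9, 11])]
pocket [254. 117.] 0.86 [ 0.5736 -0.0453  0.02  ]
pocket [224. 115.] 0.63 [ 0.5758 -0.0055  0.02  ]
pocket [310. 161.] 0.59 [ 0.515  -0.1182  0.02  ]
housing [410.  89.] 0.87 [ 0.6083 -0.2506  0.011 ]
housing [472.  96.] 0.78 [ 0.5993 -0.3334  0.011 ]
housing [271. 244.] 0.66 [ 0.3889 -0.0591  0.011 ]
housing [302. 112.] 0.17 [ 0.5791 -0.1077  0.011 ]
bin [299. 119.] 0.59 [ 0.5702 -0.1039  0.02  ]
```

View pics/v1.png

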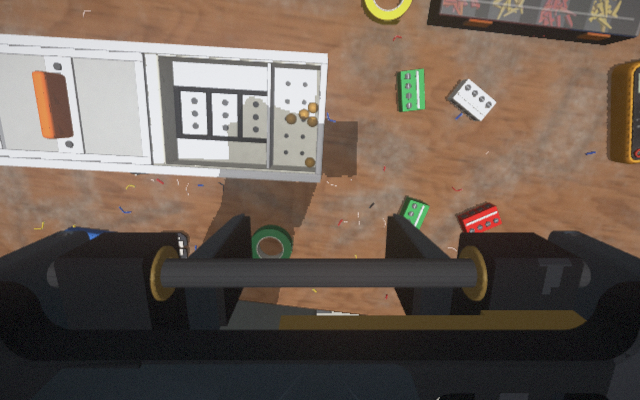

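The view shows five balls, all in the bin at (291,119), (303,115), (313,107), (313,121) and (310,162). Three pockets are empty, at (193,113), (224,114) and (256,117). There are two green housings, at (412,90) and (415,212), with the white at (472,98) and the red at (481,219) left alone. Next I check the basket by colour and measure the housing yaws.

```bash
cat >> h.py <<'E'
def green(im,minA=150):
    h=cv2.cvtColor(im,cv2.COLOR_RGB2HSV); m=((h[:,:,0]>48)&(h[:,:,0]<85)&(h[:,:,1]>110)&(h[:,:,2]>50)).astype(np.uint8)
    m=cv2.morphologyEx(m,cv2.MORPH_CLOSE,np.ones((5,5),np.uint8))
    c,_=cv2.findContours(m,cv2.RETR_EXTERNAL,cv2.CHAIN_APPROX_NONE); return [k[:,0,:] for k in c if cv2.contourArea(k)>minA]
def grect(cam,im,cm,z=.018):
    for k in green(im):
        W=np.array([atz(cam,[(p[1]+.5)/400,(p[0]+.5)/640],z,cm)[:2] for p in k]); (c,wh,a)=cv2.minAreaRect((W*1000).astype(np.float32))
        if wh[0]<wh[1]: wh=wh[::-1]; a+=90
        print('px',k.mean(0).round(),'c',np.round(c,1),'size',np.round(wh,1),'xaxis deg',round((a+90)%180-90,1))
E
python3 - <<'E'
from h import *
import pickle
cm,_,_=pickle.load(open('v1.pkl','rb'))
grect('wrist',cv2.imread('pics/v1.png')[:,:,::-1].copy(),cm)
b1=cv2.imread('pics/b1.png'); b2=cv2.imread('pics/b2.png'); v=cv2.imread('pics/v1.png')
H=lambda im:cv2.cvtColor(im,cv2.COLOR_BGR2HSV)
print(H(b1)[152,327],H(b1)[170,344],H(v)[115,303])
for n,im,box in [('b1',b1,(120,210,240,370)),('b2',b2,(130,230,245,385)),('v1',v,(60,180,270,325))]:
  h=H(im); m=((h[:,:,0]>8)&(h[:,:,0]<26)&(h[:,:,1]>120)&(h[:,:,2]>70)).astype(np.uint8); a=m[box[0]:box[1],box[2]:box[3]]
  N,l,s,c=cv2.connectedComponentsWithStats(a); print(n,[(np.round(c[i]+[box[2],box[0]]).tolist(),int(s[i,4])) for i in range(1,N) if s[i,4]>15])
s=state(); to([.608,-.250,.22],1.571,s)
E
```

```text
px [416. 213.] c [ 437.4 -268.1] size [37.6 29.5] xaxis deg -18.7
px [412.  90.] c [ 605.7 -252. ] size [48.9 30.1] xaxis deg 6.7
[ 18 131 164] [ 19 135 159] [ 18 135 210]
b1 [([327.0, 151.0], 67), ([342.0, 151.0], 68), ([366.0, 150.0], 16), ([342.0, 170.0], 64)]
b2 [([371.0, 161.0], 17), ([382.0, 216.0], 22)]
v1 [([312.0, 107.0], 53), ([304.0, 113.0], 44), ([309.0, 162.0], 45)]
units [3.53 4.01 1.63] |d|mm 167.7 yawturn(tool z) -1.569
```

Request:
{"name": "jog_arm", "arguments": {
  "targets": [
    [[0.7,0.8,0.3],[0,0,0],91],
    [[0.7,0.8,0.3],[0,0,0],91],
    [[0.7,0.8,0.3],[0,0,0],91],
    [[0.7,0.8,0.3],[0,0,0],91],
    [[0.7,0.8,0.4],[0,0,0],91],
    [[0,0,0],[0,0,-0.12],91],
    [[0,0,0],[0,0,-0.12],91],
    [[0,0,0],[0,0,-0.12],91],
    [[0,0,0],[0,0,-0.12],91],
    [[0,0,0],[0,0,-0.12],91],
    [[0,0,0],[0,0,-0.12],91],
    [[0,0,0],[0,0,-0.12],91],
    [[0,0,0],[0,0,-0.12],91],
    [[0,0,0],[0,0,-0.12],91],
    [[0,0,0],[0,0,-0.12],91],
    [[0,0,0],[0,0,-0.12],91],
    [[0,0,0],[0,0,-0.12],91],
    [[0,0,0],[0,0,-0.12],91],
    [[0,0,0],[0,0,-0.12],91],
    [[0,0,0],[0,0,0],91]
  ]
}}

```text
t: 29.13
position: [0.6068, -0.2499, 0.2207]
ee_rot: [-3.141, -0.0, 1.687]
force: [-0.1, 0.3, -0.2]
gripper_width: 0.0912
grasp_force: 0.0
```

```bash
python3 - <<'E'
from h import *
import pickle
s=st(); cm=camera_model('wrist'); im=capture('wrist'); cv2.imwrite('pics/hA.png',im[:,:,::-1])
grect('wrist',im,cm)
cm1,pk1,hs1=pickle.load(open('v1.pkl','rb'))
r=pinpoint('wrist','housing_0_mid')
for d in r: print(np.round([d['at'][1]*640,d['at'][0]*400]),round(d['conf'],2),np.round(atz('wrist',d['at'],.011,cm),4),'tri',tri([ray('wrist',d['at'],cm),ray('wrist',hs1[0][0],cm1)]))
for d in pinpoint('wrist','pocket_0'): print('pk',np.round([d['at'][1]*640,d['at'][0]*400]),round(d['conf'],2),np.round(atz('wrist',d['at'],.02,cm),4))
ct=camera_model('top'); grect('top',capture('top'),ct)
E
```

```text
t 29.13 p [ 0.6068 -0.2499  0.2207] rot [-3.141 -0.     1.687] F [-0.1  0.3 -0.2] w 0.0912 g 0.0
px [317. 178.] c [ 606.7 -251.8] size [48.3 27.6] xaxis deg 6.7
px [174. 172.] c [ 432.2 -265.5] size [49.7 29.5] xaxis deg -19.0
[302. 237.] 0.92 [ 0.5949 -0.3336  0.011 ] tri (array([ 0.58506549, -0.12933139,  0.48053499]), np.float64(0.018071253646352203))
[320. 176.] 0.73 [ 0.6094 -0.249   0.011 ] tri (array([ 0.60843599, -0.24794343,  0.0188644 ]), np.float64(0.0008700284406664599))
```

Housing A is at (0.607, −0.251) with its axis at 6.7°, and the gripper is aligned to it. I'll descend and grip its ends.

Request:
{"name": "jog_arm", "arguments": {
  "squeeze": 25,
  "targets": [
    [[-0.03,0,0.9],[0,0,0],91],
    [[0,0,0.9],[0,0,0],91],
    [[0,0,0.9],[0,0,0],91],
    [[0,0,0.9],[0,0,0],91],
    [[0,0,0.9],[0,0,0],91],
    [[0,0,0.9],[0,0,0],91],
    [[0,0,0.7],[0,0,0],91],
    [[0,0,0.5],[0,0,0],91],
    [[0,0,0.3],[0,0,0],91],
    [[0,0,0.13],[0,0,0],91],
    [[0,0,0],[0,0,0],46],
    [[0,0,0],[0,0,0],46],
    [[0,0,0],[0,0,0],46],
    [[0,0,0],[0,0,0],46],
    [[0,0,0],[0,0,0],46],
    [[0,0,0],[0,0,0],46],
    [[0,0,0],[0,0,0],46],
    [[0,0,0],[0,0,0],46]
  ]
}}

```text
t: 30.83
position: [0.6071, -0.2509, 0.0103]
ee_rot: [3.141, 0.0, 1.68]
force: [-1.3, 0.3, 6.2]
gripper_width: 0.0499
grasp_force: 25.0
```

Request:
{"name": "jog_arm", "arguments": {
  "targets": [
    [[0,0,-0.4],[0,0,0],46],
    [[0,0,-0.8],[0,0,0],46],
    [[0,0,-0.9],[0,0,0],46],
    [[0,0,-0.9],[0,0,0],46],
    [[0.3,0,-0.9],[0,0,0],46],
    [[0.9,-0.01,-0.1],[0,0,0],46],
    [[0.9,-0.02,0],[0,0,0],46],
    [[0.9,-0.02,0],[0,0,0],46],
    [[0.9,-0.02,0],[0,0,0],46],
    [[0.9,-0.02,0],[0,0,0],46],
    [[0.9,-0.02,0],[0,0,0],46],
    [[0.9,-0.02,0],[0,0,0],46],
    [[0.9,-0.02,0],[0,0,0],46],
    [[0.5,-0.02,0],[0,0,0],46],
    [[0.24,0,0],[0,0,0.085],46],
    [[0,0,0],[0,0,0.085],46],
    [[0,0,0],[0,0,0],46],
    [[0,0,0],[0,0,0],46]
  ]
}}

```text
t: 32.33
position: [0.575, -0.0056, 0.1305]
ee_rot: [3.141, 0.0, 1.513]
force: [0.7, 1.0, -0.4]
gripper_width: 0.0494
grasp_force: 25.0
```

```bash
python3 - <<'E'
from h import *
s=st(); cm=camera_model('wrist'); im=capture('wrist'); cv2.imwrite('pics/n1.png',im[:,:,::-1])
for d in pinpoint('wrist','pocket_0'): print('pk',np.round([d['at'][1]*640,d['at'][0]*400]),round(d['conf'],2),np.round(atz('wrist',d['at'],.02,cm),4))
for d in pinpoint('wrist','hatch_tab'): print('tab',np.round([d['at'][1]*640,d['at'][0]*400]),round(d['conf'],2),np.round(atz('wrist',d['at'],.082,cm),4))
E
```

```text
t 32.33 p [ 0.575  -0.0056  0.1305] rot [3.141 0.    1.513] F [ 0.7  1.  -0.4] w 0.0494 g 25.0
pk [319. 154.] 0.87 [0.5783 0.0337 0.02  ]
pk [318. 198.] 0.56 [ 0.575  -0.0079  0.02  ]
```

View pics/n1.png

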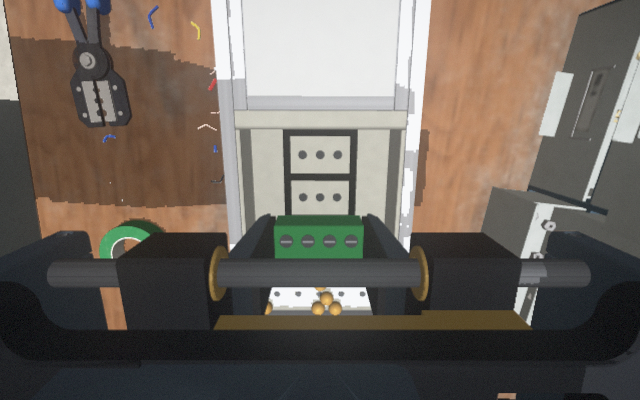

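The nest runs (284–356, 130–215). The pockets at (320,155) and (320,197) are empty, and the held housing sits at (319,238), square between the pads. I'll measure the nest edges precisely from pixel profiles.

```bash
python3 - <<'E'
from h import *
cm=camera_model('wrist'); g=cv2.cvtColor(cv2.imread('pics/n1.png'),cv2.COLOR_BGR2GRAY).astype(float)
p=g[120:216,326:332].mean(1); print('rows',[int(v) for v in p])
q=g[160:170,278:364].mean(0); print('cols',[int(v) for v in q])
q=g[184:190,278:364].mean(0); print('cols2',[int(v) for v in q])
def edges(p,o): 
    d=np.diff(p); return [round(o+i+.5,1) for i in range(1,len(d)-1) if abs(d[i])>25 and abs(d[i])>=abs(d[i-1]) and abs(d[i])>abs(d[i+1])]
er=edges(p,120); print(er)
for r in er: print(r,np.round(atz('wrist',[(r+.5)/400,320/640],.026,cm)[:2],4),np.round(atz('wrist',[(r+.5)/400,320/640],.02,cm)[:2],4))
for o,rr in [(160,165),(184,187)]:
  e=edges(g[o:o+8,278:364].mean(0),278)
  for c in e: print('col',c,np.round(atz('wrist',[rr/400,(c+.5)/640],.026,cm)[:2],4),np.round(atz('wrist',[rr/400,(c+.5)/640],.02,cm)[:2],4))
E
```

```text
rows [208, 209, 208, 207, 208, 206, 194, 176, 151, 105, 75, 74, 73, 72, 72, 71, 170, 197, 198, 197, 196, 199, 199, 200, 201, 201, 201, 202, 201, 201, 201, 200, 200, 198, 199, 198, 197, 197, 198, 198, 198, 197, 198, 199, 200, 199, 199, 200, 198, 199, 199, 198, 198, 135, 68, 63, 64, 64, 64, 62, 101, 174, 196, 197, 197, 197, 197, 197, 197, 197, 196, 195, 196, 195, 194, 194, 194, 194, 195, 194, 195, 195, 195, 196, 196, 197, 196, 196, 195, 196, 195, 195, 195, 194, 146, 93]
cols [196, 196, 196, 196, 192, 153, 63, 64, 65, 66, 64, 66, 113, 195, 195, 196, 195, 195, 195, 195, 196, 197, 197, 198, 198, 199, 199, 199, 199, 200, 200, 199, 199, 198, 200, 199, 198, 198, 198, 199, 199, 199, 198, 198, 197, 199, 198, 198, 199, 199, 199, 199, 199, 199, 198, 199, 198, 199, 200, 199, 199, 199, 199, 200, 200, 200, 200, 201, 201, 200, 194, 156, 64, 67, 68, 68, 68, 69, 117, 198, 198, 198, 200, 199, 199, 198]
cols2 [193, 194, 195, 195, 195, 180, 104, 59, 59, 60, 60, 61, 79, 145, 193, 193, 193, 192, 192, 192, 193, 193, 192, 193, 193, 193, 194, 193, 195, 195, 196, 198, 197, 196, 196, 195, 196, 196, 197, 196, 197, 197, 195, 195, 195, 195, 194, 195, 195, 195, 197, 198, 198, 197, 198, 198, 197, 197, 197, 197, 197, 196, 196, 197, 196, 195, 196, 196, 195, 198, 179, 74, 62, 63, 63, 63, 63, 95, 169, 200, 199, 199, 200, 200, 200, 199]
[128.5, 135.5, 173.5, 180.5]
128.5 [0.5802 0.0556] [0.5803 0.0553]
135.5 [0.5799 0.0496] [0.5799 0.0492]
173.5 [0.5779 0.016 ] [0.5779 0.0149]
180.5 [0.5776 0.0095] [0.5775 0.0083]
col 283.5 [0.5462 0.026 ] [0.5455 0.0251]
col 290.5 [0.5525 0.0256] [0.5519 0.0248]
col 349.5 [0.6052 0.0225] [0.6058 0.0216]
col 356.5 [0.6115 0.0222] [0.6122 0.0212]
col 283.5 [0.5445 0.0059] [0.5437 0.0046]
col 290.5 [0.5508 0.0055] [0.5502 0.0042]
col 348.5 [0.6037 0.0024] [0.6042 0.001 ]
col 355.5 [0.6101 0.002 ] [6.107e-01 6.000e-04]
```

```bash
python3 - <<'E'
from h import *
s=st(); cm=camera_model('wrist'); im=cv2.imread('pics/n1.png')[:,:,::-1].copy()
for k in green(im): print('mask x',k[:,0].min(),k[:,0].max(),'y',k[:,1].min(),k[:,1].max(),k.mean(0))
g=cv2.cvtColor(im,cv2.COLOR_RGB2HSV)
print('col 318 rows 205-265',[tuple(int(a) for a in g[r,318]) for r in range(208,264,2)])
R=Ro.from_euler('xyz',s['ee_rot']).as_matrix(); p=np.array(s['position'])
for dz,n in [(-.0103+.022,'top'),(-.0103+.003,'low')]:
  for sx in (-.015,.015):
    for sy in (-.025,.025): print(n,sx,sy,proj('wrist',p+R@[sx,sy,0]+[0,0,dz],cm).round(1))
E
```

```text
t 32.48 p [ 0.575  -0.0059  0.1301] rot [3.141 0.    1.512] F [-0.3 -0.3 -1.3] w 0.05 g 25.0
mask x 100 149 y 226 258 [120.0859375 238.5859375]
mask x 274 363 y 225 257 [318.46638655 241.04621849]
col 318 rows 205-265 [(24, 19, 198), (26, 18, 199), (30, 17, 195), (27, 17, 147), (64, 96, 90), (66, 95, 86), (65, 95, 83), (65, 96, 85), (66, 98, 86), (66, 121, 122), (66, 126, 132), (67, 126, 134), (66, 131, 128), (67, 127, 131), (66, 129, 130), (67, 128, 131), (67, 132, 129), (67, 130, 133), (67, 134, 129), (67, 130, 131), (67, 131, 128), (67, 136, 129), (68, 129, 130), (67, 129, 128), (68, 130, 129), (66, 87, 91), (90, 12, 65), (98, 14, 75)]
top -0.015 -0.025 [274.2 274.9]
top -0.015 0.025 [362. 275.]
top 0.015 -0.025 [272.2 225.2]
top 0.015 0.025 [364.1 225.2]
low -0.015 -0.025 [278.4 259.9]
low -0.015 0.025 [357.9 259.9]
low 0.015 -0.025 [276.8 214.4]
low 0.015 0.025 [359.5 214.5]
```

The held housing matches its projected corners within 1 mm, so camera and tool agree. I'm going over the +y pocket, at (0.5792, 0.033).

Request:
{"name": "jog_arm", "arguments": {
  "targets": [
    [[0.3,0.06,0],[0,0,0],46],
    [[0.5,0,0.2],[0,0,0],46],
    [[0.4,0,0.6],[0,0,0],46],
    [[0.1,0,0.8],[0,0,0],46],
    [[0,0,0.6],[0,0,0],46],
    [[0,0,0.35],[0,0,0],46],
    [[0,0,0.1],[0,0,0],46],
    [[0,0,0],[0,0,0],46],
    [[0,0,0],[0,0,0],46]
  ]
}}

```text
t: 33.23
position: [0.5797, 0.0332, 0.0511]
ee_rot: [3.141, -0.0, 1.51]
force: [0.0, -0.2, 0.2]
gripper_width: 0.0498
grasp_force: 25.0
```

```bash
python3 - <<'E'
from h import *
s=st(); to([.5792,.0330,.032],1.511,s)
cm=camera_model('wrist'); im=capture('wrist'); cv2.imwrite('pics/n2.png',im[:,:,::-1])
g=cv2.cvtColor(im,cv2.COLOR_RGB2GRAY).astype(float)
X=proj('wrist',[.5792,.050,.026],cm); print('pred far pocket edge px',X, 'nest outer',proj('wrist',[.5792,.056,.026],cm))
for c in (296,344): print(c,[int(v) for v in g[120:240,c-2:c+3].mean(1)])
E
```

```text
t 33.23 p [0.5797 0.0332 0.0511] rot [ 3.141 -0.     1.51 ] F [ 0.  -0.2  0.2] w 0.0498 g 25.0
units [-0.01 -0.02  0.64] |d|mm 19.1 yawturn(tool z) -0.001
pred far pocket edge px [315.80676627 203.57075956] nest outer [315.23114058 194.75936434]
296 [218, 218, 217, 217, 217, 217, 217, 217, 217, 216, 216, 217, 217, 216, 216, 217, 217, 216, 217, 217, 216, 217, 217, 216, 217, 215, 217, 216, 217, 216, 217, 217, 217, 216, 216, 217, 216, 217, 217, 216, 217, 217, 218, 216, 211, 190, 158, 154, 165, 166, 166, 168, 170, 171, 171, 172, 171, 171, 169, 168, 164, 164, 163, 165, 150, 165, 175, 175, 175, 175, 175, 175, 175, 175, 174, 175, 175, 174, 174, 175, 174, 174, 174, 167, 156, 148, 145, 164, 172, 171, 172, 171, 169, 171, 170, 118, 68, 65, 66, 64, 64, 64, 65, 64, 65, 73, 84, 91, 93, 93, 92, 91, 91, 90, 92, 89, 92, 90, 90, 90]
344 [217, 216, 217, 217, 217, 216, 217, 217, 217, 217, 217, 217, 217, 218, 218, 218, 218, 218, 218, 219, 218, 218, 219, 218, 218, 218, 217, 218, 218, 218, 218, 216, 217, 216, 217, 216, 218, 217, 218, 216, 216, 216, 216, 216, 210, 177, 151, 158, 166, 167, 167, 169, 172, 172, 172, 173, 174, 172, 169, 168, 164, 163, 164, 165, 148, 162, 173, 173, 173, 172, 173, 172, 174, 175, 174, 174, 174, 173, 174, 174, 172, 173, 173, 165, 154, 145, 142, 165, 173, 173, 174, 173, 174, 175, 172, 117, 67, 65, 66, 65, 65, 64, 66, 64, 65, 74, 85, 93, 93, 93, 92, 92, 92, 93, 91, 91, 88, 85, 82, 80]
```

```bash
python3 - <<'E'
from h import *
s=state(); cm=camera_model('wrist')
for n,X in [('hatch edge',[.58,.071,.067]),('deck edge',[.58,.057,.06]),('deck foot',[.58,.057,.02]),('pocket far',[.579,.050,.026]),('pocketfloor far',[.579,.050,.02]),('housing top+',[.58,.048,.063]),('housing low+',[.58,.048,.044]),('foot',[.58,.0467,.041])]: print(n,proj('wrist',X,cm).round(1))
E
python3 - <<'E'
import cv2
im=cv2.imread('pics/n2.png')[110:290,190:450]; cv2.imwrite('pics/n2c.png',cv2.resize(im,None,fx=3,fy=3,interpolation=cv2.INTER_CUBIC))
E
```

```text
hatch edge [313.9 185.9]
deck edge [315.7 208.1]
deck foot [316.1 190.9]
pocket far [315.2 203.5]
pocketfloor far [315.3 201. ]
housing top+ [316.7 225.4]
housing low+ [316.8 214.7]
foot [317.  215.2]
```

View pics/n2c.png

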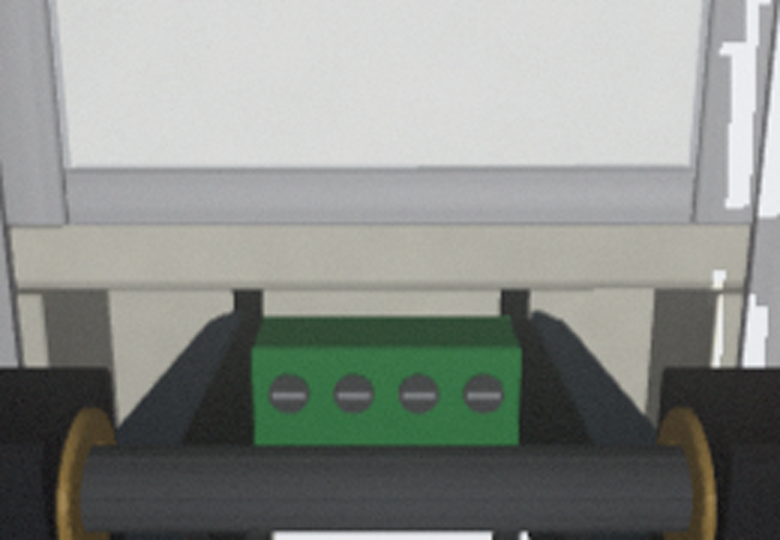

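The last crop shows the housing centred (253–520) over the pocket, whose inner walls are at 262 and 502. That puts them within about 1 mm of each other, so I'll lower it slowly.

Request:
{"name": "jog_arm", "arguments": {
  "targets": [
    [[0,0,0.2],[0,0,0],46],
    [[0,0,0.17],[0,0,0],46],
    [[0,0,0.12],[0,0,0],46],
    [[0,0,0.08],[0,0,0],46],
    [[0,0,0],[0,0,0],46]
  ]
}}

```text
t: 33.7
position: [0.5788, 0.0332, 0.0327]
ee_rot: [-3.141, 0.0, 1.51]
force: [0.6, -0.9, -1.6]
gripper_width: 0.0499
grasp_force: 25.0
```

Request:
{"name": "jog_arm", "arguments": {
  "targets": [
    [[0,0,0.04],[0,0,0],46],
    [[0,0,0.03],[0,0,0],46],
    [[0,0,0],[0,0,0],46]
  ]
}}

```text
t: 33.95
position: [0.5791, 0.0332, 0.0311]
ee_rot: [-3.142, 0.0, 1.51]
force: [0.0, -0.4, -0.4]
gripper_width: 0.0495
grasp_force: 25.0
```

Request:
{"name": "jog_arm", "arguments": {
  "targets": [
    [[0,0,0.01],[0,0,0],58],
    [[0,0,0],[0,0,0],66],
    [[0,0,0],[0,0,0],66],
    [[0,0,0],[0,0,0],66],
    [[0,0,-0.3],[0,0,0],66],
    [[0,0,-0.6],[0,0,0],66],
    [[0,0,-0.9],[0,0,0],66],
    [[0,0,-0.9],[0,0,0],66],
    [[0,0,-0.9],[0,0,0],66],
    [[0,0,-0.9],[0,0,0],66],
    [[0,0,-0.5],[0,0,0],66],
    [[0,0,0],[0,0,0],66]
  ]
}}

```text
t: 34.95
position: [0.581, 0.0332, 0.1853]
ee_rot: [3.136, -0.0, 1.51]
force: [0.3, 0.3, 0.5]
gripper_width: 0.0659
grasp_force: 0.0
```

```bash
python3 - <<'E'
from h import *
s=st(); cm=camera_model('wrist'); im=capture('wrist'); cv2.imwrite('pics/n3.png',im[:,:,::-1])
for z in (.042,): grect('wrist',im,cm,z)
for d in pinpoint('wrist','housing_0_mid')[:3]:print(np.round([d['at'][1]*640,d['at'][0]*400]),round(d['conf'],2),np.round(atz('wrist',d['at'],.031,cm),4))
ct=camera_model('top'); print('top'); grect('top',capture('top'),ct)
to([.438,-.265,.2],1.24,s)
E
```

```text
t 34.95 p [0.581  0.0332 0.1853] rot [ 3.136 -0.     1.51 ] F [0.3 0.3 0.5] w 0.0659 g 0.0
[316. 184.] 0.92 [0.5801 0.0354 0.031 ]
top
px [313. 255.] c [381.4 -57.2] size [55.2 55.2] xaxis deg 43.4
units [-10.21  -4.15  -0.52] |d|mm 331.1 yawturn(tool z) 0.270
```

Request:
{"name": "jog_arm", "arguments": {
  "targets": [
    [[-0.93,-0.395,-0.05],[0,0,0],91],
    [[-0.93,-0.395,-0.05],[0,0,0],91],
    [[-0.93,-0.395,-0.05],[0,0,0],91],
    [[-0.93,-0.395,-0.05],[0,0,0],91],
    [[-0.93,-0.395,-0.05],[0,0,0],91],
    [[-0.93,-0.395,-0.05],[0,0,0],91],
    [[-0.93,-0.395,-0.05],[0,0,0],91],
    [[-0.93,-0.395,-0.05],[0,0,0],91],
    [[-0.93,-0.395,-0.05],[0,0,0],91],
    [[-0.93,-0.395,-0.05],[0,0,0],91],
    [[-0.93,-0.395,-0.05],[0,0,0],91],
    [[0,0,0],[0,0,0.09],91],
    [[0,0,0],[0,0,0.09],91],
    [[0,0,0],[0,0,0.09],91],
    [[0,0,0],[0,0,0],91],
    [[0,0,0],[0,0,0],91]
  ]
}}

```text
t: 36.43
position: [0.4298, -0.2649, 0.1965]
ee_rot: [-3.14, -0.0, 1.243]
force: [0.1, 0.6, 0.6]
gripper_width: 0.091
grasp_force: 0.0
```

```bash
python3 - <<'E'
from h import *
import re
src=cv2
s=st(); cm=camera_model('wrist'); im=capture('wrist'); cv2.imwrite('pics/hB.png',im[:,:,::-1])
grect('wrist',im,cm)
r=pinpoint('wrist','housing_0_mid')
for d in r: print(np.round([d['at'][1]*640,d['at'][0]*400]),round(d['conf'],2),np.round(atz('wrist',d['at'],.011,cm),4), im[int(d['at'][0]*400),int(d['at'][1]*640)])
# colour of the nest housing, top view
ct=camera_model('top'); t=capture('top'); grect('top',t,ct)
p=proj('top',[.5795,.034,.042],ct); print('nest housing px',p,cv2.cvtColor(t,cv2.COLOR_RGB2HSV)[int(p[1])-1:int(p[1])+2,int(p[0])])
a=cv2.imread('pics/n3.png'); h=cv2.cvtColor(a,cv2.COLOR_BGR2HSV); m=((h[:,:,0]>48)&(h[:,:,0]<85)&(h[:,:,1]>80)&(h[:,:,2]>40)).astype(np.uint8); m[:,:250]=0;m[:,400:]=0
ys,xs=np.where(m[150:235]>0); print('n3 green',xs.min(),xs.max(),ys.min()+150,ys.max()+150)
E
```

```text
t 36.43 p [ 0.4298 -0.2649  0.1965] rot [-3.14  -0.     1.243] F [0.1 0.6 0.6] w 0.091 g 0.0
px [335. 141.] c [ 462.6 -228.1] size [48.8 29.2] xaxis deg -21.5
px [232.  14.] c [403.2 -74.2] size [29.3 13.7] xaxis deg 46.2
px [192.  19.] c [363.1 -65. ] size [42.5 15.1] xaxis deg -70.5
[470. 191.] 0.72 [ 0.5959 -0.3358  0.011 ] [250 251 252]
nest housing px [283.53033354 195.52081194] [[ 69  66 162]
 [ 68  91 163]
 [ 69 115 171]]
n3 green 293 339 174 201
```

Housing B was knocked and is now near (0.463, −0.228) at −21.5°. I'll follow it and measure again.

Request:
{"name": "jog_arm", "arguments": {
  "targets": [
    [[0.5,0.22,0],[0,0,0.047],91],
    [[0.5,0.22,0],[0,0,0],91],
    [[0.5,0.2,0],[0,0,0],91],
    [[0,0,0],[0,0,0],91],
    [[0,0,0],[0,0,0],91]
  ]
}}

```text
t: 37.0
position: [0.4643, -0.2295, 0.1972]
ee_rot: [-3.141, 0.0, 1.195]
force: [0.3, 1.5, -0.1]
gripper_width: 0.0913
grasp_force: 0.0
```

```bash
python3 - <<'E'
from h import *
s=st(); cm=camera_model('wrist'); im=capture('wrist'); cv2.imwrite('pics/hB2.png',im[:,:,::-1])
grect('wrist',im,cm)
r=pinpoint('wrist','housing_0_mid')
for d in r: print(np.round([d['at'][1]*640,d['at'][0]*400]),round(d['conf'],2),np.round(atz('wrist',d['at'],.011,cm),4), im[int(d['at'][0]*400),int(d['at'][1]*640)])
E
```

```text
t 37.0 p [ 0.4643 -0.2295  0.1972] rot [-3.141  0.     1.195] F [ 0.3  1.5 -0.1] w 0.0913 g 0.0
px [316. 180.] c [ 462.6 -227.7] size [48.8 29.5] xaxis deg -21.5
px [183.  57.] c [382.6 -56.4] size [61.7 56. ] xaxis deg 62.0
[450. 220.] 0.79 [ 0.5954 -0.3342  0.011 ] [237 238 240]
```

Request:
{"name": "jog_arm", "arguments": {
  "squeeze": 25,
  "targets": [
    [[0.03,-0.07,0.8],[0,0,0],91],
    [[0,0,0.9],[0,0,0],91],
    [[0,0,0.9],[0,0,0],91],
    [[0,0,0.9],[0,0,0],91],
    [[0,0,0.9],[0,0,0],91],
    [[0,0,0.8],[0,0,0],91],
    [[0,0,0.55],[0,0,0],91],
    [[0,0,0.35],[0,0,0],91],
    [[0,0,0.12],[0,0,0],91],
    [[0,0,0],[0,0,0],46],
    [[0,0,0],[0,0,0],46],
    [[0,0,0],[0,0,0],46],
    [[0,0,0],[0,0,0],46],
    [[0,0,0],[0,0,0],46],
    [[0,0,0],[0,0,0],46],
    [[0,0,0],[0,0,0],46],
    [[0,0,0],[0,0,0],46],
    [[0,0,0],[0,0,0],46]
  ]
}}

```text
t: 38.6
position: [0.4628, -0.2284, 0.0112]
ee_rot: [3.141, 0.0, 1.193]
force: [-1.1, 1.7, 7.5]
gripper_width: 0.0498
grasp_force: 25.0
```

Request:
{"name": "jog_arm", "arguments": {
  "targets": [
    [[0,0,-0.4],[0,0,0],46],
    [[0,0,-0.8],[0,0,0],46],
    [[0,0,-0.9],[0,0,0],46],
    [[0,0,-0.9],[0,0,0],46],
    [[0.3,0.03,-0.9],[0,0,0],46],
    [[0.9,0.09,-0.1],[0,0,0],46],
    [[0.9,0.09,0],[0,0,0],46],
    [[0.9,0.09,0],[0,0,0],46],
    [[0.9,0.09,0],[0,0,0],46],
    [[0.9,0.09,0],[0,0,0],46],
    [[0.9,0.09,0],[0,0,0],46],
    [[0.9,0.09,0],[0,0,0],46],
    [[0.9,0.09,0],[0,0,0],46],
    [[0.5,0.05,0],[0,0,0],46],
    [[0.26,0,0],[0,0,-0.11],46],
    [[0,0,0],[0,0,-0.11],46],
    [[0,0,0],[0,0,-0.097],46],
    [[0,0,0],[0,0,0],46],
    [[0,0,0],[0,0,0],46]
  ]
}}

```text
t: 40.18
position: [0.5762, -0.0071, 0.1312]
ee_rot: [3.142, 0.0, 1.507]
force: [-1.0, 0.3, -0.6]
gripper_width: 0.0497
grasp_force: 25.0
```

```bash
python3 - <<'E'
from h import *
s=st(); to([.5767,-.0070,.052],1.511,s)
cm=camera_model('wrist'); im=capture('wrist'); cv2.imwrite('pics/n4.png',im[:,:,::-1])
R=Ro.from_euler('xyz',s['ee_rot']).as_matrix(); p=np.array(s['position'])
print('pred held top+x edge',proj('wrist',p+R@[.015,0,0]+[0,0,.0108],cm),'low',proj('wrist',p+R@[.015,0,0]+[0,0,-.0082],cm))
h=cv2.cvtColor(im,cv2.COLOR_RGB2HSV); print([(r,h[r,319].tolist()) for r in range(208,232,2)])
m=((h[:,:,0]>48)&(h[:,:,0]<85)&(h[:,:,1]>70)&(h[:,:,2]>40)).astype(np.uint8); m[:,:250]=0;m[:,400:]=0
N,l,st_,c=cv2.connectedComponentsWithStats(m)
for i in range(1,N):
  if st_[i,4]>60: print('green',st_[i],c[i].round(1))
for d in pinpoint('wrist','pocket_0'): print('pk',np.round([d['at'][1]*640,d['at'][0]*400]),round(d['conf'],2),np.round(atz('wrist',d['at'],.02,cm),4))
print('exp seated A top corners',[proj('wrist',[.579+dx,.0332+dy,.042],cm).round(1).tolist() for dx in(-.025,.025) for dy in (-.015,.015)])
E
```

```text
t 40.18 p [ 0.5762 -0.0071  0.1312] rot [3.142 0.    1.507] F [-1.   0.3 -0.6] w 0.0497 g 25.0
units [0.   0.02 2.64] |d|mm 79.2 yawturn(tool z) -0.004
pred held top+x edge [318.12990918 224.73373296] low [318.14518763 214.06996778]
[(208, [33, 16, 194]), (210, [28, 20, 196]), (212, [27, 17, 170]), (214, [64, 99, 88]), (216, [66, 103, 82]), (218, [66, 95, 83]), (220, [65, 95, 86]), (222, [65, 101, 83]), (224, [67, 131, 123]), (226, [67, 130, 129]), (228, [67, 132, 129]), (230, [67, 128, 132])]
green [ 290  138   59   36 1634] [318.9 155.4]
green [ 273  213   91   46 3215] [318.1 234.1]
pk [317. 196.] 0.95 [ 0.5753 -0.0076  0.02  ]
exp seated A top corners [[290.3, 175.1], [287.2, 139.6], [348.9, 171.4], [347.5, 135.6]]
```

Housing A is seated; its top outline matches the projection for a seated housing. Housing B is centred in the grip. Now I lower B into the middle pocket.

Request:
{"name": "jog_arm", "arguments": {
  "targets": [
    [[0,0.02,0.3],[0,0,0],46],
    [[0,0,0.7],[0,0,0],46],
    [[0,0,0.8],[0,0,0],46],
    [[0,0,0.6],[0,0,0],46],
    [[0,0,0.25],[0,0,0],46],
    [[0,0,0.2],[0,0,0],46],
    [[0,0,0.17],[0,0,0],46],
    [[0,0,0.1],[0,0,0],46],
    [[0,0,0.05],[0,0,0],46],
    [[0,0,0],[0,0,0],46]
  ]
}}

```text
t: 41.12
position: [0.5773, -0.0069, 0.036]
ee_rot: [3.141, -0.0, 1.51]
force: [0.5, -0.4, -0.5]
gripper_width: 0.0499
grasp_force: 25.0
```

Request:
{"name": "jog_arm", "arguments": {
  "targets": [
    [[0,0,0.06],[0,0,0],46],
    [[0,0,0.05],[0,0,0],46],
    [[0,0,0.03],[0,0,0],46],
    [[0,0,0],[0,0,0],46]
  ]
}}

```text
t: 41.45
position: [0.5769, -0.0069, 0.0315]
ee_rot: [3.142, 0.0, 1.51]
force: [0.0, 0.4, 0.3]
gripper_width: 0.0501
grasp_force: 25.0
```

Request:
{"name": "jog_arm", "arguments": {
  "targets": [
    [[0,0,0],[0,0,0],58],
    [[0,0,0],[0,0,0],66],
    [[0,0,0],[0,0,0],66],
    [[0,0,0],[0,0,0],66],
    [[0,0,-0.3],[0,0,0],66],
    [[0,0,-0.6],[0,0,0],66],
    [[0,0,-0.9],[0,0,0],66],
    [[0,0,-0.9],[0,0,0],66],
    [[0,0,-0.9],[0,0,0],66],
    [[0,0,-0.9],[0,0,0],66],
    [[0,0,-0.7],[0,0,0],66],
    [[0,0,0],[0,0,0],66]
  ]
}}

```text
t: 42.45
position: [0.5792, -0.007, 0.1927]
ee_rot: [3.135, -0.0, 1.51]
force: [1.4, -0.2, 0.5]
gripper_width: 0.0663
grasp_force: 0.0
```

```bash
python3 - <<'E'
from h import *
s=st(); cm=camera_model('wrist'); im=capture('wrist'); cv2.imwrite('pics/n5.png',im[:,:,::-1])
h=cv2.cvtColor(im,cv2.COLOR_RGB2HSV)
m=((h[:,:,0]>48)&(h[:,:,0]<85)&(h[:,:,1]>70)&(h[:,:,2]>40)).astype(np.uint8); m[:,:250]=0;m[:,400:]=0
N,l,q,c=cv2.connectedComponentsWithStats(m)
for i in range(1,N):
  if q[i,4]>60: ys,xs=np.where(l==i); print('green',q[i],cv2.minAreaRect(np.c_[xs,ys].astype(np.float32)))
for n,C in (('A',(.579,.0335)),('B',(.5768,-.0066))): print('exp',n,[proj('wrist',[C[0]+dx,C[1]+dy,.042],cm).round(1).tolist() for dx in(-.025,.025) for dy in (-.015,.015)])
ct=camera_model('top'); t=capture('top')
for n in ['housing_0_mid']:
  for d in pinpoint('top',n): print(np.round([d['at'][1]*640,d['at'][0]*400]),round(d['conf'],2),t[int(d['at'][0]*400),int(d['at'][1]*640)])
to([.5875,.165,.19],-.062,s)
for d in pinpoint('top','hatch_tab')[:2]: print('tab',np.round(atz('top',d['at'],.082,ct),4),d['conf'])
E
```

```text
t 42.45 p [ 0.5792 -0.007   0.1927] rot [ 3.135 -0.     1.51 ] F [ 1.4 -0.2  0.5] w 0.0663 g 0.0
green [ 292  135   48   29 1061] ((315.4999694824219, 148.99998474121094), (46.99999237060547, 27.999996185302734), 0.0)
green [293 170  46  30 994] ((315.5, 184.5), (29.0, 45.0), 90.0)
exp A [[291.8, 164.2], [289.4, 135.1], [339.5, 161.3], [338.2, 132.0]]
exp B [[292.8, 201.2], [290.5, 173.8], [339.1, 198.4], [337.8, 171.0]]
[394. 191.] 0.43 [203 203 207]
units [ 5.74 -0.07  0.09] |d|mm 172.2 yawturn(tool z) 1.572
tab [0.5856 0.1584 0.082 ] 0.98
```

Both housings sit at their expected positions, flat and square. Next is the tab, to close the hatch.

Request:
{"name": "jog_arm", "arguments": {
  "targets": [
    [[0.9,-0.01,0],[0,0,0],66],
    [[0.97,-0.01,0],[0,0,0],66],
    [[0.97,-0.01,0],[0,0,0],66],
    [[0.97,-0.01,0],[0,0,0],66],
    [[0.97,-0.01,0],[0,0,0],66],
    [[0.95,-0.01,0],[0,0,0],66],
    [[0,0,0],[0,0,0.121],66],
    [[0,0,0],[0,0,0.121],66],
    [[0,0,0],[0,0,0.121],66],
    [[0,0,0],[0,0,0.121],66],
    [[0,0,0],[0,0,0.121],66],
    [[0,0,0],[0,0,0.121],66],
    [[0,0,0],[0,0,0.121],66],
    [[0,0,0],[0,0,0.121],66],
    [[0,0,0],[0,0,0.121],66],
    [[0,0,0],[0,0,0.121],66],
    [[0,0,0],[0,0,0.121],66],
    [[0,0,0],[0,0,0.121],66],
    [[0,0,0],[0,0,0.121],66],
    [[0,0,0],[0,0,0],66]
  ]
}}

```text
t: 44.32
position: [0.5849, 0.1646, 0.1861]
ee_rot: [3.141, 0.002, -0.069]
force: [-1.7, -0.6, 0.6]
gripper_width: 0.0654
grasp_force: 0.0
```

```bash
python3 - <<'E'
from h import *
s=st(); cm=camera_model('wrist'); capture('wrist')
for d in pinpoint('wrist','hatch_tab'): print(d['conf'],np.round(atz('wrist',d['at'],.082,cm),4))
to([.5883,.1640,.0785],-.062,s)
E
```

```text
t 44.32 p [0.5849 0.1646 0.1861] rot [ 3.141e+00  2.000e-03 -6.900e-02] F [-1.7 -0.6  0.6] w 0.0654 g 0.0
0.68 [0.5863 0.1659 0.082 ]
units [0.12 0.01 3.59] |d|mm 107.7 yawturn(tool z) -0.007
```

Request:
{"name": "jog_arm", "arguments": {
  "squeeze": 15,
  "targets": [
    [[0.1,0,0.6],[0,0,0],60],
    [[0,0,0.7],[0,0,0],60],
    [[0,0,0.7],[0,0,0],60],
    [[0,0,0.7],[0,0,0],60],
    [[0,0,0.5],[0,0,0],60],
    [[0,0,0.3],[0,0,0],60],
    [[0,0,0],[0,0,0],8],
    [[0,0,0],[0,0,0],8],
    [[0,0,0],[0,0,0],8],
    [[0,0,0],[0,0,0],8],
    [[0,0,0],[0,0,0],8],
    [[0,0,0],[0,0,0],8],
    [[0,0,0],[0,0,0],8],
    [[0,0,0],[0,0,0],8],
    [[0,0,0],[0,0,0],8],
    [[0,0,0],[0,0,0],8]
  ]
}}

```text
t: 45.75
position: [0.5888, 0.1644, 0.0829]
ee_rot: [3.141, -0.0, -0.063]
force: [-2.1, -3.1, 6.4]
gripper_width: 0.014
grasp_force: 15.0
```

Request:
{"name": "jog_arm", "arguments": {
  "targets": [
    [[0,0.2,0],[0,0,0],8],
    [[0,0.4,0],[0,0,0],8],
    [[0,0.5,0],[0,0,0],8],
    [[0,0.5,0],[0,0,0],8],
    [[0,0.5,0],[0,0,0],8],
    [[0,0.5,0],[0,0,0],8],
    [[0,0.5,0],[0,0,0],8],
    [[0,0.5,0],[0,0,0],8],
    [[0,0.5,0],[0,0,0],8],
    [[0,0.5,0],[0,0,0],8],
    [[0,0.5,0],[0,0,0],8],
    [[0,0.3,0],[0,0,0],8],
    [[0,0.2,0],[0,0,0],8],
    [[0,0.1,0],[0,0,0],8],
    [[0,0,0],[0,0,0],8]
  ]
}}

```text
t: 47.0
position: [0.5785, -0.0066, 0.0829]
ee_rot: [3.141, -0.001, -0.063]
force: [5.4, -1.1, 3.9]
gripper_width: 0.0137
grasp_force: 15.0
```

Request:
{"name": "jog_arm", "arguments": {
  "targets": [
    [[0,0.08,0],[0,0,0],8],
    [[0,0.08,0],[0,0,0],8],
    [[0,0.08,0],[0,0,0],8],
    [[0,0.08,0],[0,0,0],8],
    [[0,0.08,0],[0,0,0],8],
    [[0,0.08,0],[0,0,0],8],
    [[0,0.08,0],[0,0,0],8],
    [[0,0.08,0],[0,0,0],8],
    [[0,0.06,0],[0,0,0],8],
    [[0,0.04,0],[0,0,0],8],
    [[0,0.04,0],[0,0,0],8],
    [[0,0,0],[0,0,0],8]
  ]
}}

```text
t: 48.0
position: [0.5771, -0.0292, 0.0829]
ee_rot: [3.141, -0.001, -0.063]
force: [5.4, -2.2, 4.2]
gripper_width: 0.0137
grasp_force: 15.0
```

Request:
{"name": "jog_arm", "arguments": {
  "targets": [
    [[0,0.04,0],[0,0,0],8],
    [[0,0.04,0],[0,0,0],8],
    [[0,0.04,0],[0,0,0],8],
    [[0,0.04,0],[0,0,0],8],
    [[0,0,0],[0,0,0],8]
  ]
}}

```text
t: 48.42
position: [0.5769, -0.034, 0.0829]
ee_rot: [3.142, -0.002, -0.063]
force: [5.3, -1.5, 3.2]
gripper_width: 0.0141
grasp_force: 15.0
```

Request:
{"name": "jog_arm", "arguments": {
  "targets": [
    [[0,0.03,0],[0,0,0],8],
    [[0,0.03,0],[0,0,0],8],
    [[0,0.03,0],[0,0,0],8],
    [[0,0,0],[0,0,0],8]
  ]
}}

```text
t: 48.75
position: [0.5768, -0.0353, 0.0829]
ee_rot: [-3.14, -0.002, -0.064]
force: [7.5, 15.2, 3.8]
gripper_width: 0.0138
grasp_force: 15.0
```

Travel is 200 mm and the stop is felt at 15 N. One small nudge to be sure, then I'll let go and rise.

Request:
{"name": "jog_arm", "arguments": {
  "targets": [
    [[0,0.02,0],[0,0,0],8],
    [[0,0,0],[0,0,0],8],
    [[0,0,0],[0,0,0],40],
    [[0,0,0],[0,0,0],60],
    [[0,0,0],[0,0,0],60],
    [[0,0,0],[0,0,0],60],
    [[0,0,-0.4],[0,0,0],60],
    [[0,0,-0.8],[0,0,0],60],
    [[0,0,-1],[0,0,0],60],
    [[0,0,-1],[0,0,0],60],
    [[0,0,-1],[0,0,0],60],
    [[0,0,-1],[0,0,0],60],
    [[0,0,-0.5],[0,0,0],60],
    [[0,0,0],[0,0,0],60]
  ]
}}

```text
t: 49.92
position: [0.5775, -0.0378, 0.2583]
ee_rot: [3.141, -0.006, -0.063]
force: [0.3, 0.6, 0.3]
gripper_width: 0.0601
grasp_force: 0.0
```

```bash
python3 - <<'E'
from h import *
s=st(); cm=camera_model('wrist'); im=capture('wrist'); cv2.imwrite('pics/f1.png',im[:,:,::-1])
for d in pinpoint('wrist','hatch_tab'): print('tab',d['conf'],np.round(atz('wrist',d['at'],.082,cm),4))
ct=camera_model('top'); capture('top')
for n,z in [('tape_green',0),('terminal_box_a',0),('multimeter',0),('basket_grip',.085),('basket_lip',.023)]:
  for d in pinpoint('top',n)[:2]: print(n,round(d['conf'],2),np.round(atz('top',d['at'],z,ct),3))
g=cv2.cvtColor(im,cv2.COLOR_RGB2GRAY).astype(int)
# gap: profile across hatch edge / frame bar in dryer y
u=np.array([.0628,.998,0]); o=np.array([.5807,.057,0])
pr=[]
for y in np.arange(-.200,-.165,.0015):
  q=proj('wrist',o+u*y+np.array([.03,0,.069]),cm); pr.append((round(y*1000,1),int(g[int(round(q[1])),int(round(q[0]))])))
print(pr)
E
```

```text
t 49.92 p [ 0.5775 -0.0378  0.2583] rot [ 3.141 -0.006 -0.063] F [0.3 0.6 0.3] w 0.0601 g 0.0
tab 0.62 [ 0.5776 -0.0357  0.082 ]
terminal_box_a 0.62 [ 0.716  0.36  -0.   ]
multimeter 0.59 [ 0.584 -0.565  0.   ]
basket_grip 0.8 [0.494 0.371 0.085]
basket_lip 0.66 [0.425 0.397 0.023]
[(np.float64(-200.0), 134), (np.float64(-198.5), 134), (np.float64(-197.0), 132), (np.float64(-195.5), 175), (np.float64(-194.0), 229), (np.float64(-192.5), 236), (np.float64(-191.0), 235), (np.float64(-189.5), 226), (np.float64(-188.0), 194), (np.float64(-186.5), 224), (np.float64(-185.0), 236), (np.float64(-183.5), 236), (np.float64(-182.0), 237), (np.float64(-180.5), 234), (np.float64(-179.0), 236), (np.float64(-177.5), 234), (np.float64(-176.0), 207), (np.float64(-174.5), 219), (np.float64(-173.0), 217), (np.float64(-171.5), 218), (np.float64(-170.0), 219), (np.float64(-168.5), 218), (np.float64(-167.0), 218), (np.float64(-165.5), 219)]
```

```bash
python3 -c "
from h import *
print(finish_job())"
```

```text
the job is handed in; nothing more can be done
None
```

The job is handed in at about 50 s robot time: hatch opened, five balls (all I could see) tipped into the bin, both green housings seated (one had been knocked aside), basket stood back upright and empty, and hatch closed gently until its stop was felt.

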